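# Charge and lock a deburring tumbler

### The arm

A 6-joint arm with a two-finger parallel gripper is mounted at the origin on the work surface. World frame = base frame: x ahead of the robot, y to its left, z up, the work surface at z = 0. Lengths are in m, angles in rad, forces in N, time in s.
With the tool pointing down it reaches from about 0.3 to 0.875 m from the base axis. Payload 6.4 kg.
Tool frame: the origin (TCP) lies midway between the tips of the shut fingers; the grasp point (between the pads) lies 19 mm behind it (ctrl.pinch_z is the distance from the TCP to the grasp point, in m); z points along the fingers, y is the line along which they close (so a half turn about z gives the same grasp; the last joint's range is limited). The gripper opens to 85 mm and grips with 20 to 120 N. Pads are 22 mm wide; open, the fingers measure 114 mm over their backs; the gripper's body (76 mm by 85 mm) begins 54 mm behind the grasp point. The pads swing forward as they close: fully open they stand 13 mm farther back than shut.
Start: joints at [-1.451, 0.181, 1.607, -0, 1.354, -0.206], TCP at [0.184, -0.545, 0.231] pointing down, gripper open.
Joint ranges: [-2.99, 2.99], [-0.89, 2.07], [0.3, 2.58], [-1.14, 4.28], [0, 2.63], [-3.12, 3.12]. Speed limits (rad/s): [2.57, 2.57, 3.01, 3.14, 3.14, 3.14].

### API

Orientations are given as a unit quaternion [w, x, y, z].
In Python, from bench import ctrl gives the robot as it stands.
- The arm moves only by the tool apply_moves, never from a script. Its argument "moves" is a list of rows, each an object with "jaw": the opening, from 0 (shut) to 1 (fully open); "offset": the shift along the tool's x, y, z in mm, a list of three; "rot": the turn, a rotation vector about the tool's x, y, z in degrees, a list of three. In form: [{"jaw": jaw, "offset": [dx, dy, dz], "rot": [ax, ay, az]}, ...]. A call has exactly 5 rows; each row shifts and turns the commanded pose from where the row before left it, along the tool's axes as they then stand; what a row does not reach is not made up. A row lasts 1/8 s, in which the tool goes at most 62.5 mm and 10.7 degrees, less where a joint would pass 70% of its speed; a pose out of reach is approached as far as the arm can. A call is refused whole if a number of a shift passes 62.5 or a number of a turn 10.7, either way. A call with a gripper value outside its range is refused whole. The fingers move at their own pace and stop on an object; the grip force is fixed at half the most. Time passes only in rows, so rows that do not move let the fingers close, or fill a call up. It gives the time, the measured TCP pose, the force, the opening and the grip force at its end, in the units of the state.
- ctrl.get_obs(): the state, without advancing time (a new reading comes with each control period).
- ctrl.camera(name): name is "side" or "top"; returns (picture, depth): 420x560x3 uint8, red, green, blue; 420x560 float32, m along the optical axis (not along the pixel's ray), 0 where there is no reading.
- ctrl.camera_params(name): a dict with "K" (3x3 intrinsics, pixels), "cam_to_world" (4x4, takes a point from camera to world coordinates). Camera axes: x right, y down, z forward; pixel columns grow to the right and rows downward; lengths in m; the calibration is good to about 2 mm. A picture is of the moment at which its call begins. camera_params takes no time and is no camera call.
- ctrl.hand_in(): hands the job in; it is judged then, once.
Trained networks look in the newest picture that a camera, given by its name, has taken for a name from the list of things; names that differ only in an ending like _2 or _b are one class to them, and where a whole thing is asked for, a point or a joint stands for the part that bears it (a point fixed in the world has none). Each returns a list of dicts, best first, with "score" (0 to 1); they miss things now and then, are a little off and sometimes report something else, mostly with a low value. They report only what shows in the picture. A call takes as long as a camera call.
- ctrl.outline_of(camera, target): "region" (420x560 bool, what is visible of it) and "position" ([column, row] in pixels, amid what is visible of it).
The state is a dict: "time_s": time; "q": joint angles; "dq": joint speeds; "joint_efforts": joint torques, N m; "eef_pos": TCP position; "eef_rot": TCP orientation; "wrist_force": force on the tool from outside, world axes, zero at the start; "torque": the same for the moment, N m; "opening": opening from 0.0 (shut) to 1.0 (fully open); "grasp_force": force on a finger pad.
Only numpy, scipy, OpenCV 4.12 (cv2) and the standard library are available. Lean on these libraries where they do the work, as an engineer would, in place of code of your own. Each camera call takes 0.05 s, during which the arm holds its last target. There are 200 camera calls.

### The job

Load every bare aluminium cut-out from the board into the tumbler's drum (leave the red piece, the marker and the steel rule on the board where they lie), set the lid in the mouth, and lock it by pushing the rod from the right through both lugs and the lid's handle until its flange is home against the right-hand lug. Only then throw the drive lever from neutral to the green notch, and last of all turn the timer clockwise from off to its third click, the green mark.

Things in the scene. Friction and masses are not known exactly. Their poses are not given: they have to be found in the camera images.
- tumbler: blue and green bench deburring tumbler, fixed, upright. Origin on the table under the drum's centre; x away from the robot, y to its left along the drum's axis, z up. Hexagonal green drum, axis 155 mm above the table, held by its brake, mouth on top. Gearbox with the controls: x -110..90, y 150..250, top 170 mm high. Bearing stand: y -174..-154, 189 mm high
- mouth (a point): centre of the drum's mouth, in its rim plane 230 mm above the table; mouth 76 mm wide (tumbler x), 160 mm long (tumbler y), drum about 145 mm deep. At each end stands a steel lug 44 mm wide (x), 12 mm thick, its inner face 80 mm from the mouth's centre, its top 275 mm above the table
- bore_right (a point): centre of the round 15 mm bore on the outer face of the -y lug, 256 mm above the table, 92 mm from the mouth's centre; axes as the tumbler. The rod enters here, pushed along tumbler +y
- bore_left (a point): centre of the matching 15 mm bore on the outer face of the +y lug, 184 mm further along tumbler +y, in line with the other; axes as the tumbler. 160 mm of open gap between the lugs
- blank_disc: bare aluminium cut-out, a flat plate 5 mm thick, lying flat on the board; origin at the centre of its underside; may be absent; a disc 45 mm in diameter
- blank_leaf: bare aluminium cut-out, a flat plate 5 mm thick, lying flat on the board; origin at the centre of its underside; may be absent; pointed leaf, 64 mm along its x, 35 mm wide across its y
- blank_drop: bare aluminium cut-out, a flat plate 5 mm thick, lying flat on the board; origin at the centre of its underside; may be absent; drop shape, 60 mm along its x, about 37 mm wide across its y at the origin
- blank_shield: bare aluminium cut-out, a flat plate 5 mm thick, lying flat on the board; origin at the centre of its underside; may be absent; rounded shield, 54 mm along its x, 38 mm across its y
- red_plate: red painted disc with holes, 52 mm in diameter, 6 mm thick, lying on the board among the blanks: a finished piece that stays where it is
- lid: loose lid, right way up on the board: green plate 90 (x) by 150 mm (y) on a rubber plug 70 by 146 mm, 8 mm deep, that enters the mouth. Origin: centre of the plug's underside. Arch handle: legs 30 mm wide (y), outer faces 40 mm apart (x), 28 between, 13 to 49 mm up, bar to 57 mm; grip the legs across x. Seated, the origin is 8 mm below the rim, either way round; the rod passes through the arch
- rod: steel locking rod, lying on the board: shaft 12 mm in diameter along rod +y, 212 mm, the last 14 mm tapering to a 5 mm nose; behind it a 24 mm square flange 6 mm thick and an orange grip 16 mm square, 42 mm long, its middle 27 mm behind the origin. Origin on the axis at the flange's front (seating) face. Lies on a flat of the flange, x level, nose lower, 0.03 rad out of level
- rod_tip (a point): end of the rod's nose, 212 mm from the origin along rod +y
- board: wooden board 360 by 360 mm, 18 mm thick, fixed on the table; origin under its centre; the cut-outs, lid and rod lie on it
- lever_grip (a point): centre of the black ball, 30 mm in diameter, on the end of the drive lever; the pivot is 82 mm below it along the lever, at tumbler x 45, y 200, z 170 mm; the lever swings in the tumbler's x-z plane
- lever (a joint): drive lever, rad, three sprung notches marked on its quadrant: 0 = white, neutral, leaning 0.42 rad towards tumbler -x; 0.42 = green, slow, upright; 0.84 = red, fast, leaning towards +x. About 3 N at the ball takes it out of a notch; released, it falls into the nearest one
- timer_grip (a point): point on the timer knob's vertical axis (tumbler x -62, y 200 mm), 22 mm above its foot, half-way up its bar: grip here. The bar is 46 mm long, 12 mm thick, 22 mm high, its top 34 mm above the gearbox; at 0 it lies along tumbler x and it turns with the knob
- timer (a joint): timer knob, rad, grows clockwise seen from above: 0 = off, then a click every 0.419 rad, 8 in all; about 0.06 N m takes it over a click; released, it falls into the nearest. The third click, 1.257, has the green mark
- marker: black and red marker pen lying on the board's far right edge; leave alone
- rule: steel rule 300 by 26 by 3 mm lying along the board's near edge; leave alone

How it is judged:
On the way, in this order (a step that is already met when the one before it is completed fails the run):
1. every bare cut-out is inside the drum and the lid is seated flat in the mouth (x of blank_disc in the frame of tumbler between -0.085 and 0.085 m and y of blank_disc in the frame of tumbler between -0.082 and 0.082 m and z of blank_disc in the frame of tumbler between 0.075 and 0.222 m and x of blank_leaf in the frame of tumbler between -0.085 and 0.085 m and y of blank_leaf in the frame of tumbler between -0.082 and 0.082 m and z of blank_leaf in the frame of tumbler between 0.075 and 0.222 m and x of blank_drop in the frame of tumbler between -0.085 and 0.085 m and y of blank_drop in the frame of tumbler between -0.082 and 0.082 m and z of blank_drop in the frame of tumbler between 0.075 and 0.222 m and x of blank_shield in the frame of tumbler between -0.085 and 0.085 m and y of blank_shield in the frame of tumbler between -0.082 and 0.082 m and z of blank_shield in the frame of tumbler between 0.075 and 0.222 m and x of lid in the frame of tumbler between -0.006 and 0.006 m and y of lid in the frame of tumbler between -0.008 and 0.008 m and z of lid in the frame of tumbler between 0.217 and 0.226 m and angle between the z axis of lid and the z axis of tumbler, either way round below 0.05 rad), for 0.3 s.
2. the locking rod passes through both lugs, its flange against the right-hand lug (y of rod in the frame of bore_right between -0.005 and 0.003 m and y of rod_tip in the frame of bore_left between 0.015 and 0.035 m and angle between the y axis of rod and the y axis of tumbler, either way round below 0.04 rad and x of rod in the frame of bore_right between -0.004 and 0.004 m and x of rod_tip in the frame of bore_left between -0.005 and 0.005 m and z of rod in the frame of bore_right between -0.004 and 0.004 m and z of rod_tip in the frame of bore_left between -0.005 and 0.005 m), for 0.3 s.
3. the drive lever stands in the green notch (value of joint lever between 0.32 and 0.52 rad), for 0.3 s.
4. the timer stands at its third click (value of joint timer between 1.13664 and 1.37664 rad), for 0.3 s.
At the end, for the whole second after the job is handed in: cut-outs in the drum; lid flat in the mouth (6 mm across, 8 mm along, 4 mm high); rod through both bores, flange within 5 mm of the right lug, nose 15 to 35 mm out of the left lug, 0.04 rad in line; lever within 0.1 rad of green; timer within 0.12 rad of click 3; lid and rod still (all of step 1 and all of step 2 and all of step 3 and all of step 4 and linear speed of each of lid, rod below 0.02 m/s); the robot touches nothing.
It fails at once if the red piece, the marker or the rule is moved more than 6 cm (distance of any of red_plate, marker, rule from where it was at the start of the episode above 0.06 m).
Of blank_disc, blank_leaf, blank_drop, blank_shield only 2 to 4 are there at a start; the rules pass over those that are not, and their reading is None.
At some moment in a run one of blank_disc, blank_leaf, blank_drop, blank_shield may be knocked a few centimetres aside while the robot is not near it.
It also fails if it takes over 210 s, if anything falls off the work surface, if the arm or the gripper's body presses on something with over 40 N, if the wrist force passes 120 N, or if a joint passes its speed limit or range.

## Working session

There is one attempt and no reset: what is moved stays moved. The work goes in short steps, Python scripts to look and compute and a tool call to move; the robot and the scene stay as the last step left them, time stands still between calls to the robot, and variables do not carry over. Pictures are saved under pics/ and viewed, at most 14 in all, crops included, and the job is handed in when it is done.

Besides the shell and the picture viewer there is one more tool, called after "Emit:" as name([rows], argument=value, ...), one row to a line, values as JSON. apply_moves: Moves the arm, as the interface text tells. Its arguments: {"type":"object","properties":{"moves":{"type":"array"}},"required":["moves"]}

```bash
ls; mkdir -p pics; cat > h.py <<'E'
import numpy as np, cv2
from bench import ctrl
from scipy.spatial.transform import Rotation as R
def snap(c,name=None):
    im,d=ctrl.camera(c)
    if name: cv2.imwrite(f'pics/{name}.png',im[:,:,::-1])
    return im,d
def cloud(c,d):
    P=ctrl.camera_params(c);K=P['K'];T=P['cam_to_world']
    v,u=np.mgrid[:d.shape[0],:d.shape[1]]
    X=np.stack([(u-K[0][2])/K[0][0]*d,(v-K[1][2])/K[1][1]*d,d],-1)
    return X@np.array(T)[:3,:3].T+np.array(T)[:3,3]
E
python3 - <<'E'
from h import *
np.set_printoptions(precision=4,suppress=True)
for c in('top','side'):
    im,d=snap(c,c+'0'); W=cloud(c,d)
    print(c,ctrl.camera_params(c))
    for t in ['blank_disc','blank_leaf','blank_drop','blank_shield','red_plate','lid','rod','tumbler','board','lever_grip','timer_grip','marker','rule']:
        for o in ctrl.outline_of(c,t)[:2]:
            r=o['region']&(d>0); p=W[r]
            print(t,round(o['score'],2),np.round(o['position']),r.sum(),np.median(p,0) if len(p) else '', np.percentile(p,95,axis=0) if len(p) else '')
o=ctrl.get_obs();print(o)
E
```

```text
pics
top {'K': array([[487.025 ,   0.    , 277.1811],
       [  0.    , 487.025 , 205.0777],
       [  0.    ,   0.    ,   1.    ]]), 'cam_to_world': array([[-0.0073, -0.9949,  0.1005,  0.392 ],
       [-0.9996,  0.0046, -0.027 , -0.0263],
       [ 0.0264, -0.1007, -0.9946,  1.5992],
       [ 0.    ,  0.    ,  0.    ,  1.    ]])}
blank_disc 0.59 [352. 223.] 152 [ 0.4945 -0.3119  0.0227] [ 0.5113 -0.2931  0.0289]
blank_disc 0.21 [359. 240.] 223 [ 0.4387 -0.3378  0.0346] [ 0.4498 -0.1909  0.0431]
blank_drop 0.66 [198. 232.] 10254 [0.4569 0.1749 0.1609] [0.5528 0.3651 0.2301]
blank_drop 0.62 [366. 198.] 151 [ 0.5703 -0.3599  0.0238] [ 0.5948 -0.3454  0.029 ]
red_plate 0.73 [307. 222.] 186 [ 0.4958 -0.1651  0.0242] [ 0.5182 -0.1427  0.0298]
lid 0.75 [322. 184.] 1148 [ 0.6122 -0.215   0.0319] [ 0.6522 -0.1527  0.0754]
lid 0.58 [350. 238.] 339 [ 0.4397 -0.3025  0.0327] [ 0.4531 -0.1832  0.0429]
rod 0.56 [354. 240.] 331 [ 0.4395 -0.308   0.033 ] [ 0.4531 -0.1809  0.0434]
tumbler 0.82 [197. 232.] 10380 [0.4572 0.1737 0.1597] [0.5536 0.3658 0.23  ]
board 0.84 [354. 215.] 8949 [ 0.5045 -0.3239
[... 1656 characters left out ...]
[ 0.6095 -0.2281  0.0327] [ 0.6546 -0.1484  0.0762]
marker 0.68 [430. 393.] 517 [ 0.6406 -0.4558  0.0325] [ 0.7004 -0.4474  0.0352]
rule 0.69 [262. 371.] 1473 [ 0.3601 -0.2907  0.0221] [ 0.3717 -0.1565  0.0243]
{'time_s': 1.4, 'q': array([-1.4513,  0.1808,  1.607 , -0.    ,  1.3538, -0.2063]), 'dq': array([-0.001 , -0.0006, -0.0011, -0.0009, -0.0002, -0.0004]), 'joint_efforts': array([  0.0001, -44.4838, -35.1677,  -0.0002,   0.0008,  -0.    ]), 'eef_pos': array([ 0.184 , -0.5448,  0.2313]), 'eef_rot': array([ 0.    ,  0.9868,  0.1622, -0.    ]), 'wrist_force': array([-0.0203, -0.0541,  0.5431]), 'torque': array([-0.0127, -0.006 ,  0.0608]), 'grasp_force': 0.0, 'opening': 1.0028469847829506}
```

```bash
python3 - <<'E'
import cv2
a=cv2.imread('pics/top0.png'); cv2.imwrite('pics/top0c.png',cv2.resize(a[130:290,110:430],(800,400),interpolation=cv2.INTER_CUBIC))
a=cv2.imread('pics/side0.png'); cv2.imwrite('pics/side0c.png',cv2.resize(a,(784,588),interpolation=cv2.INTER_CUBIC))
E
```

```text
(no output)
```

View pics/top0c.png

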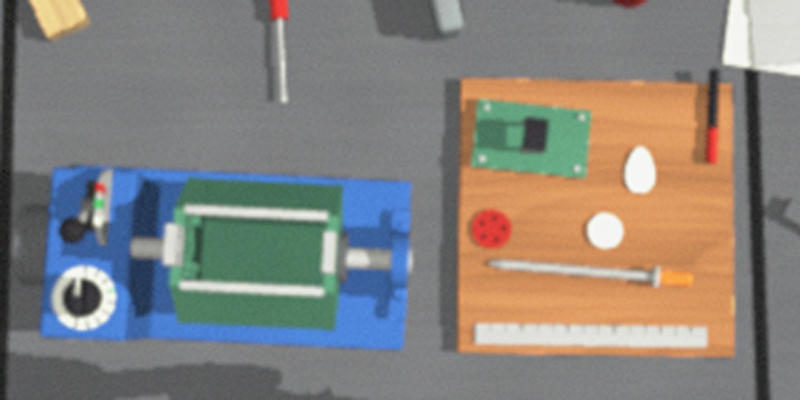

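View pics/side0c.png

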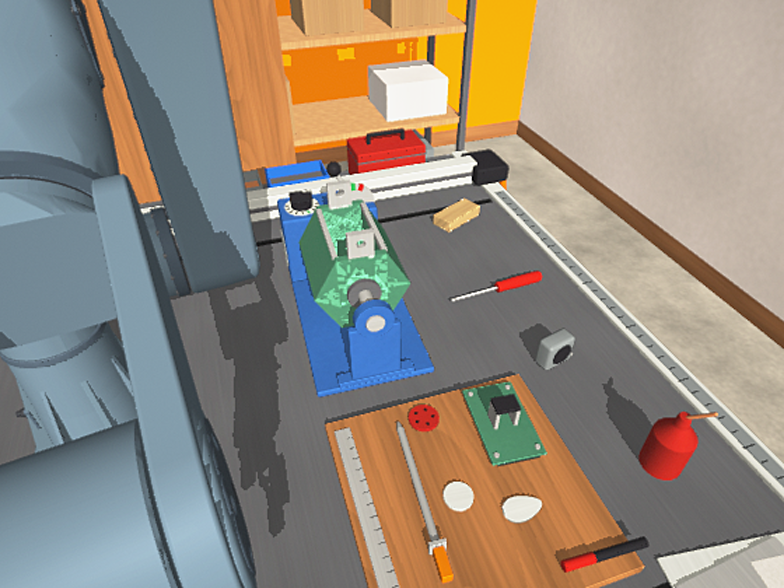

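```bash
cat >> h.py <<'E'
np.set_printoptions(precision=4,suppress=True)
def tool(psi,tilt=0,roll=0): # psi: world yaw (deg) of tool x; tilt: about tool y; roll: about tool x
    return R.from_euler('z',psi,degrees=True)*R.from_euler('x',180,degrees=True)*R.from_euler('y',tilt,degrees=True)*R.from_euler('x',roll,degrees=True)
def cur():
    o=ctrl.get_obs(); q=o['eef_rot']; return np.array(o['eef_pos']),R.from_quat([q[1],q[2],q[3],q[0]])
def plan(way,start=None):
    "way: list of (pos, R, nrows); prints rounded rows, chaining; returns end pose"
    p,r=start or cur(); i=0
    for P,Q,n in way:
        P=np.array(P)
        for k in range(n):
            f=1/(n-k); off=np.round(r.inv().apply((P-p)*f)*1000,1)
            rv=np.round(np.degrees((r.inv()*Q).as_rotvec())*f,1)
            if max(abs(off))>62.5 or np.linalg.norm(off)>62.5 or np.linalg.norm(rv)>10.7: print('!!')
            print('%2d'%i,off.tolist(),rv.tolist()); i+=1
            p=p+r.apply(off/1000); r=r*R.from_rotvec(np.radians(rv))
    return p,r
def rect(pts):
    (c,s,a)=cv2.minAreaRect((pts*1000).astype(np.float32)); return np.array(c)/1000,np.array(s)/1000,a
E
cat > meas.py <<'E'
from h import *
for c in('top','side'):
    im,d=snap(c); W=cloud(c,d); v=d>0
    def m(x0,x1,y0,y1,z0,z1): return W[v&(W[...,0]>x0)&(W[...,0]<x1)&(W[...,1]>y0)&(W[...,1]<y1)&(W[...,2]>z0)&(W[...,2]<z1)]
    print(c)
    L=m(.35,.6,-.1,.25,.268,.285); 
    for nm,s in(('lugR',L[L[:,1]<.07]),('lugL',L[L[:,1]>.07])):
        if len(s)>5: print(nm,len(s),s.mean(0),s.min(0),s.max(0),rect(s[:,:2]))
    s=m(.3,.65,-.2,.5,.16,.18); 
    s=m(.3,.65,.2,.5,.163,.178); print('gearbox top',len(s),rect(s[:,:2]))
    s=m(.3,.6,-.1,.25,.222,.238); print('rim',len(s),rect(s[:,:2]),np.median(s[:,2]))
    s=m(.35,.6,.24,.45,.24,.29); print('ball',len(s),s.mean(0),s.max(0))
    s=m(.35,.6,.24,.45,.195,.212); print('knob',len(s),s.mean(0),rect(s[:,:2]))
    s=m(.53,.68,-.32,-.12,.027,.04); print('lidplate',len(s),s.mean(0),rect(s[:,:2]))
    s=m(.53,.68,-.32,-.12,.068,.085); print('lidbar',len(s),s.mean(0),rect(s[:,:2]))
    s=m(.40,.48,-.45,-.1,.028,.06); print('rod',len(s),rect(s[:,:2])); 
    g=im.astype(int); white=(g.min(-1)>150)&(W[...,0]>.465)&(W[...,0]<.7)&(W[...,1]>-.43)&(W[...,1]<-.1)&(W[...,2]<.04)&(W[...,2]>.01)
    n,lab,st,ce=cv2.connectedComponentsWithStats(white.astype(np.uint8))
    for k in range(1,n):
        if st[k,4]>60:
            s=W[lab==k]; mu=cv2.moments((lab==k).astype(np.uint8)); print('white',st[k,4],s.mean(0),rect(s[:,:2]))
            q=s[:,:2]-s[:,:2].mean(0); w,V=np.linalg.eigh(q.T@q); a=V[:,1]; t=q@a
            print('  axis',a,'skew',(t**3).mean()/(t**2).mean()**1.5, t.min(),t.max())
E
python3 meas.py
```

```text
top
lugR 73 [0.4563 0.0352 0.275 ] [0.4338 0.0283 0.2686] [0.4775 0.042  0.282 ] (array([0.4558, 0.0354]), array([0.0118, 0.0437]), 86.45735931396484)
lugL 78 [0.4667 0.2067 0.2738] [0.4457 0.1993 0.2682] [0.4867 0.2133 0.2796] (array([0.4665, 0.2074]), array([0.0135, 0.0416]), 85.69024658203125)
gearbox top 1916 (array([0.4599, 0.284 ]), array([0.1744, 0.1997]), 87.15394592285156)
rim 582 (array([0.4611, 0.1213]), array([0.1846, 0.1006]), 86.937744140625) 0.22916240667123433
ball 95 [0.4826 0.3178 0.2536] [0.4974 0.3319 0.2639]
knob 147 [0.4564 0.313  0.2041] (array([0.4686, 0.3112]), array([0.0252, 0.1655]), 83.3697738647461)
lidplate 982 [ 0.6137 -0.2177  0.032 ] (array([ 0.6023, -0.222 ]), array([0.1956, 0.1416]), 89.36262512207031)
lidbar 121 [ 0.6145 -0.217   0.0745] (array([ 0.614 , -0.2173]), array([0.0304, 0.0405]), 82.85457611083984)
rod 293 (array([ 0.438, -0.297]), array([0.2976, 0.0742]), 89.65595245361328)
white 185 [ 0.5734 -0.3591  0.0227] (array([ 0.5756, -0.3586]), array([0.0376, 0.0645]), 87.00223541259766)
  axis [-0.9973  0.0729] skew -0.12714855184173574 -0.0344
[... 868 characters left out ...]
lidplate 1802 [ 0.6115 -0.2253  0.0325] (array([ 0.6165, -0.2144]), array([0.1527, 0.0913]), 83.84459686279297)
lidbar 238 [ 0.6149 -0.2167  0.0756] (array([ 0.616 , -0.2151]), array([0.0326, 0.0402]), 82.28986358642578)
rod 792 (array([ 0.445 , -0.2903]), array([0.256 , 0.0235]), 82.79802703857422)
white 360 [ 0.4945 -0.3108  0.0242] (array([ 0.4951, -0.3094]), array([0.0437, 0.0416]), 65.76898193359375)
  axis [0.3808 0.9247] skew 0.07446010379062512 -0.020270326148512735 0.023370670464639438
white 408 [ 0.5724 -0.358   0.0243] (array([ 0.5747, -0.3578]), array([0.0368, 0.0578]), 85.65326690673828)
  axis [-1.      0.0039] skew -0.1529997192903429 -0.031203104398836546 0.026658455943358438
```

```bash
python3 - <<'E'
from h import *
Q=tool(-3.4)
plan([((.495,-.3115,.10),Q,9),((.495,-.3115,.05),Q,1)])
E
```

```text
0 [41.0, -13.5, 14.6] [0.0, 0.0, 2.5]
 1 [40.4, -15.3, 14.6] [0.0, 0.0, 2.4]
 2 [39.7, -16.9, 14.6] [0.0, 0.0, 2.5]
 3 [39.0, -18.7, 14.6] [0.0, 0.0, 2.4]
 4 [38.1, -20.3, 14.6] [0.0, 0.0, 2.5]
 5 [37.2, -21.9, 14.6] [0.0, 0.0, 2.4]
 6 [36.3, -23.5, 14.6] [0.0, 0.0, 2.5]
 7 [35.2, -25.0, 14.5] [0.0, 0.0, 2.4]
 8 [34.1, -26.5, 14.6] [0.0, 0.0, 2.5]
 9 [0.0, 0.0, 50.0] [0.0, 0.0, -0.0]
```

Emit:
apply_moves([
  {"jaw": 0.7, "offset": [41, -13.5, 14.6], "rot": [0, 0, 2.5]},
  {"jaw": 0.7, "offset": [40.4, -15.3, 14.6], "rot": [0, 0, 2.4]},
  {"jaw": 0.7, "offset": [39.7, -16.9, 14.6], "rot": [0, 0, 2.5]},
  {"jaw": 0.7, "offset": [39, -18.7, 14.6], "rot": [0, 0, 2.4]},
  {"jaw": 0.7, "offset": [38.1, -20.3, 14.6], "rot": [0, 0, 2.5]},
])

```text
time_s: 2.12
eef_pos: [0.3578, -0.4144, 0.158]
eef_rot: [0.0, 0.998, 0.055, 0.0]
wrist_force: [-0.4, -1.4, -0.6]
opening: 0.704
grasp_force: 0.0
```

Emit:
apply_moves([
  {"jaw": 0.7, "offset": [37.2, -21.9, 14.6], "rot": [0, 0, 2.4]},
  {"jaw": 0.7, "offset": [36.3, -23.5, 14.6], "rot": [0, 0, 2.5]},
  {"jaw": 0.7, "offset": [35.2, -25, 14.5], "rot": [0, 0, 2.4]},
  {"jaw": 0.7, "offset": [34.1, -26.5, 14.6], "rot": [0, 0, 2.5]},
  {"jaw": 0.7, "offset": [0, 0, 45], "rot": [0, 0, 0]},
])

```text
time_s: 2.75
eef_pos: [0.4992, -0.3113, 0.0569]
eef_rot: [0.002, 1.0, -0.028, 0.003]
wrist_force: [-0.2, -0.5, 0.4]
opening: 0.702
grasp_force: 0.0
```

Emit:
apply_moves([
  {"jaw": 0.62, "offset": [0, 0, 25], "rot": [0, 0, 0]},
  {"jaw": 0.62, "offset": [0, 0, 10], "rot": [0, 0, 0]},
  {"jaw": 0.62, "offset": [0, 0, 3], "rot": [0, 0, 0]},
  {"jaw": 0.62, "offset": [0, 0, 1.5], "rot": [0, 0, 0]},
  {"jaw": 0.62, "offset": [0, 0, 0], "rot": [0, 0, 0]},
])

```text
time_s: 3.38
eef_pos: [0.4955, -0.3122, 0.0165]
eef_rot: [0.001, 1.0, -0.03, 0.001]
wrist_force: [0.3, -0.1, -0.0]
opening: 0.619
grasp_force: 0.0
```

Emit:
apply_moves([
  {"jaw": 0.62, "offset": [0, 0, 0.5], "rot": [0, 0, 0]},
  {"jaw": 0.62, "offset": [0, 0, 0.5], "rot": [0, 0, 0]},
  {"jaw": 0.62, "offset": [0, 0, 0], "rot": [0, 0, 0]},
  {"jaw": 0.62, "offset": [0, 0, 0], "rot": [0, 0, 0]},
  {"jaw": 0.62, "offset": [0, 0, 0], "rot": [0, 0, 0]},
])

```text
time_s: 4.0
eef_pos: [0.495, -0.3115, 0.0145]
eef_rot: [-0.0, 1.0, -0.03, -0.0]
wrist_force: [-0.6, 0.3, -0.2]
opening: 0.622
grasp_force: 0.2
```

Emit:
apply_moves([
  {"jaw": 0.45, "offset": [0, 0, 0], "rot": [0, 0, 0]},
  {"jaw": 0.4, "offset": [0, 0, 0], "rot": [0, 0, 0]},
  {"jaw": 0.4, "offset": [0, 0, 0], "rot": [0, 0, 0]},
  {"jaw": 0.4, "offset": [0, 0, 0], "rot": [0, 0, 0]},
  {"jaw": 0.4, "offset": [0, 0, 0], "rot": [0, 0, 0]},
])

```text
time_s: 4.62
eef_pos: [0.4961, -0.3123, 0.0165]
eef_rot: [0.001, 1.0, -0.03, 0.001]
wrist_force: [-1.6, 2.4, 11.6]
opening: 0.486
grasp_force: 62.2
```

```bash
python3 - <<'E'
from h import *
Q=tool(-3.4)
plan([((.495,-.3115,.07),Q,2),((.475,-.05,.31),Q,7),((.4615,.121,.31),Q,4),((.4615,.121,.235),Q,2)])
E
```

```text
0 [-0.5, -0.3, -26.8] [0.0, -0.1, -0.0]
 1 [-0.6, -0.3, -26.7] [0.1, -0.0, -0.0]
 2 [-5.1, -37.1, -34.3] [-0.0, -0.0, -0.0]
 3 [-5.1, -37.1, -34.3] [-0.0, -0.0, -0.0]
 4 [-5.1, -37.1, -34.3] [-0.0, -0.0, -0.0]
 5 [-5.0, -37.2, -34.3] [-0.0, -0.0, -0.0]
 6 [-5.1, -37.1, -34.3] [-0.0, -0.0, -0.0]
 7 [-5.0, -37.2, -34.2] [-0.0, -0.0, -0.0]
 8 [-5.1, -37.1, -34.3] [-0.0, -0.0, -0.0]
 9 [-5.9, -42.5, 0.0] [-0.0, -0.0, -0.0]
10 [-5.9, -42.5, 0.0] [-0.0, -0.0, -0.0]
11 [-5.9, -42.5, 0.0] [-0.0, -0.0, -0.0]
12 [-6.0, -42.4, 0.0] [-0.0, -0.0, -0.0]
13 [0.0, 0.0, 37.5] [-0.0, -0.0, -0.0]
14 [0.0, 0.0, 37.5] [-0.0, -0.0, -0.0]
```

Emit:
apply_moves([
  {"jaw": 0.4, "offset": [0, 0, -26.8], "rot": [0, 0, 0]},
  {"jaw": 0.4, "offset": [0, 0, -26.8], "rot": [0, 0, 0]},
  {"jaw": 0.4, "offset": [-5, -37, -34.3], "rot": [0, 0, 0]},
  {"jaw": 0.4, "offset": [-5, -37, -34.3], "rot": [0, 0, 0]},
  {"jaw": 0.4, "offset": [-5, -37, -34.3], "rot": [0, 0, 0]},
])

```text
time_s: 5.25
eef_pos: [0.4863, -0.1986, 0.172]
eef_rot: [-0.0, 1.0, -0.03, 0.0]
wrist_force: [0.6, 0.3, 0.1]
opening: 0.49
grasp_force: 60.7
```

Emit:
apply_moves([
  {"jaw": 0.4, "offset": [-5, -37, -34.3], "rot": [0, 0, 0]},
  {"jaw": 0.4, "offset": [-5, -37, -34.3], "rot": [0, 0, 0]},
  {"jaw": 0.4, "offset": [-5, -37, -34.3], "rot": [0, 0, 0]},
  {"jaw": 0.4, "offset": [-5, -37, -34.3], "rot": [0, 0, 0]},
  {"jaw": 0.4, "offset": [0, 0, 0], "rot": [0, 0, 0]},
])

```text
time_s: 5.88
eef_pos: [0.4768, -0.0493, 0.3115]
eef_rot: [0.001, 1.0, -0.028, 0.003]
wrist_force: [-0.1, -1.3, -0.5]
opening: 0.482
grasp_force: 60.7
```

```bash
python3 - <<'E'
from h import *
snap('side','hold1'); o=ctrl.get_obs(); print(o['eef_pos'],o['opening'],o['grasp_force'])
Q=tool(-3.4)
plan([((.4615,.121,.31),Q,4),((.4615,.121,.24),Q,2)])
E
```

```text
[ 0.476  -0.0503  0.3093] 0.48351392502260615 60.70723056793213
 0 [-6.1, -42.5, -0.2] [0.0, -0.0, 0.0]
 1 [-6.1, -42.6, -0.2] [0.0, -0.1, 0.0]
 2 [-6.1, -42.5, -0.2] [0.0, -0.0, 0.0]
 3 [-6.1, -42.6, -0.3] [0.1, -0.1, 0.1]
 4 [0.0, 0.0, 35.0] [-0.0, 0.0, -0.0]
 5 [0.1, 0.1, 35.0] [-0.0, 0.0, -0.0]
```

Emit:
apply_moves([
  {"jaw": 0.4, "offset": [-6, -42.5, 0], "rot": [0, 0, 0]},
  {"jaw": 0.4, "offset": [-6, -42.5, 0], "rot": [0, 0, 0]},
  {"jaw": 0.4, "offset": [-6, -42.5, 0], "rot": [0, 0, 0]},
  {"jaw": 0.4, "offset": [-6, -42.5, 0], "rot": [0, 0, 0]},
  {"jaw": 0.4, "offset": [0, 0, 40], "rot": [0, 0, 0]},
])

```text
time_s: 6.55
eef_pos: [0.4631, 0.1217, 0.2689]
eef_rot: [-0.0, 1.0, -0.029, 0.002]
wrist_force: [1.2, -0.5, -0.5]
opening: 0.481
grasp_force: 60.8
```

Emit:
apply_moves([
  {"jaw": 0.4, "offset": [0, 0, 40], "rot": [0, 0, 0]},
  {"jaw": 0.4, "offset": [0, 0, 5], "rot": [0, 0, 0]},
  {"jaw": 0.65, "offset": [0, 0, 0], "rot": [0, 0, 0]},
  {"jaw": 0.65, "offset": [0, 0, 0], "rot": [0, 0, 0]},
  {"jaw": 0.65, "offset": [0, 0, 0], "rot": [0, 0, 0]},
])

```text
time_s: 7.18
eef_pos: [0.4627, 0.1201, 0.2246]
eef_rot: [-0.0, 1.0, -0.03, 0.001]
wrist_force: [0.1, -0.1, 0.0]
opening: 0.653
grasp_force: 0.0
```

```bash
python3 - <<'E'
from h import *
Q=tool(-3.4)
plan([((.4615,.121,.315),Q,2),((.475,-.05,.31),Q,3)])
E
```

```text
0 [-0.5, -0.4, -45.2] [-0.0, -0.1, -0.0]
 1 [-0.6, -0.4, -45.2] [-0.0, -0.0, -0.0]
 2 [7.9, 56.6, 1.7] [-0.0, -0.0, -0.0]
 3 [7.9, 56.6, 1.6] [-0.0, -0.0, -0.0]
 4 [8.0, 56.7, 1.7] [-0.0, -0.0, -0.0]
```

Emit:
apply_moves([
  {"jaw": 0.65, "offset": [0, 0, -45], "rot": [0, 0, 0]},
  {"jaw": 0.65, "offset": [0, 0, -45], "rot": [0, 0, 0]},
  {"jaw": 0.6, "offset": [8, 56.6, 0], "rot": [0, 0, 0]},
  {"jaw": 0.6, "offset": [8, 56.6, 0], "rot": [0, 0, 0]},
  {"jaw": 0.6, "offset": [8, 56.6, 0], "rot": [0, 0, 0]},
])

```text
time_s: 7.8
eef_pos: [0.4759, -0.0522, 0.3145]
eef_rot: [0.0, 1.0, -0.03, 0.001]
wrist_force: [0.9, 1.5, -0.2]
opening: 0.605
grasp_force: 0.0
```

```bash
python3 meas.py | grep -A1 -E 'white|^top|^side|lidbar'; python3 - <<'E'
from h import *
im,d=snap('top','in1'); W=cloud('top',d)
s=W[(d>0)&(abs(W[...,0]-.4615)<.03)&(abs(W[...,1]-.121)<.06)]; print(np.percentile(s[:,2],[5,25,50,75,95]))
m=(abs(W[...,0]-.4615)<.03)&(abs(W[...,1]-.121)<.06)&(im.min(-1)>130); print('bright px',m.sum(),W[m].mean(0) if m.any() else '')
cv2.imwrite('pics/in1c.png',cv2.resize(im[130:290,110:430,::-1],(800,400)))
Q=tool(-2)
plan([((.563,-.3585,.08),Q,8),((.563,-.3585,.0165),Q,2)])
E
```

```text
top
lugL 79 [0.4658 0.2065 0.2745] [0.4434 0.1992 0.2688] [0.4868 0.2129 0.2799] (array([0.4651, 0.2068]), array([0.0131, 0.0429]), 86.73255920410156)
--
lidbar 123 [ 0.6142 -0.2168  0.075 ] (array([ 0.6144, -0.2171]), array([0.0303, 0.0406]), 83.56391143798828)
rod 287 (array([ 0.4321, -0.2883]), array([0.2579, 0.0547]), 80.41130828857422)
white 183 [ 0.5734 -0.3591  0.0226] (array([ 0.5765, -0.359 ]), array([0.0375, 0.0607]), 86.49697875976562)
  axis [-0.9951  0.0993] skew -0.12474217053216125 -0.03342818973646516 0.02744995674503224
side
lugR 117 [0.4564 0.0351 0.2743] [0.4356 0.0295 0.2682] [0.479  0.0467 0.2783] (array([0.4572, 0.0372]), array([0.0158, 0.0437]), 82.99036407470703)
--
lidbar 236 [ 0.615  -0.2166  0.0756] (array([ 0.6164, -0.2144]), array([0.0331, 0.0412]), 81.91343688964844)
rod 792 (array([ 0.4448, -0.2868]), array([0.2623, 0.0315]), 80.46196746826172)
white 409 [ 0.5725 -0.358   0.0242] (array([ 0.5748, -0.3581]), array([0.0365, 0.0588]), 81.0204086303711)
  axis [-0.9999  0.0129] skew -0.15708344620175707 -0.03206207613360269 0.02708233887423544
[0.0804 0.0839 0.0868 0.0893 0.094 ]
bright px 175 [0.4623 0.1052 0.0905]
 0 [13.3, 37.4, 29.3] [0.0, -0.0, -0.2]
 1 [13.2, 37.4, 29.3] [0.0, -0.0, -0.2]
 2 [13.1, 37.5, 29.3] [0.0, -0.0, -0.2]
 3 [12.9, 37.5, 29.3] [0.0, -0.0, -0.2]
 4 [12.8, 37.5, 29.2] [0.0, -0.0, -0.2]
 5 [12.7, 37.6, 29.3] [0.0, -0.0, -0.2]
 6 [12.5, 37.6, 29.2] [0.0, -0.0, -0.3]
 7 [12.3, 37.7, 29.3] [0.0, -0.1, -0.2]
 8 [0.0, -0.0, 31.7] [0.0, 0.0, -0.0]
 9 [0.1, -0.0, 31.8] [0.0, 0.0, -0.0]
```

View pics/in1c.png

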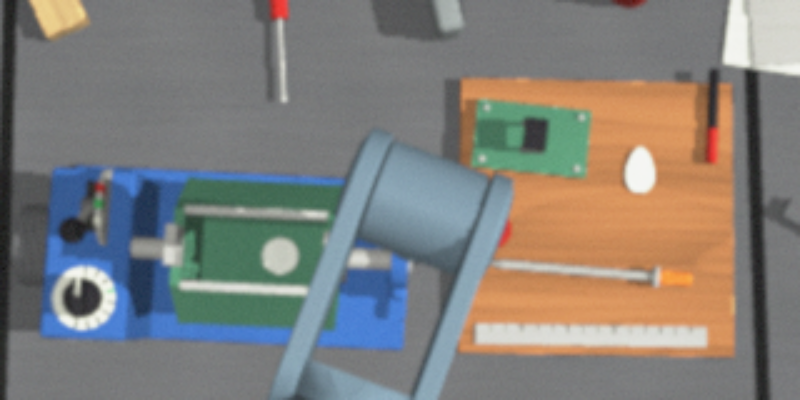

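Emit:
apply_moves([
  {"jaw": 0.58, "offset": [13.3, 37.4, 29.3], "rot": [0, 0, -0.2]},
  {"jaw": 0.58, "offset": [13.2, 37.4, 29.3], "rot": [0, 0, -0.2]},
  {"jaw": 0.58, "offset": [13.1, 37.5, 29.3], "rot": [0, 0, -0.2]},
  {"jaw": 0.58, "offset": [12.9, 37.5, 29.3], "rot": [0, 0, -0.2]},
  {"jaw": 0.58, "offset": [12.8, 37.5, 29.2], "rot": [0, 0, -0.2]},
])

```text
time_s: 8.57
eef_pos: [0.532, -0.241, 0.1665]
eef_rot: [0.0, 1.0, -0.02, 0.001]
wrist_force: [0.7, -0.5, 1.5]
opening: 0.583
grasp_force: 0.0
```

Emit:
apply_moves([
  {"jaw": 0.58, "offset": [12.7, 37.6, 29.3], "rot": [0, 0, -0.2]},
  {"jaw": 0.58, "offset": [12.5, 37.6, 29.2], "rot": [0, 0, -0.3]},
  {"jaw": 0.58, "offset": [12.3, 37.7, 29.3], "rot": [0, 0, -0.2]},
  {"jaw": 0.58, "offset": [0, 0, 30], "rot": [0, 0, 0]},
  {"jaw": 0.58, "offset": [0, 0, 20], "rot": [0, 0, 0]},
])

```text
time_s: 9.2
eef_pos: [0.5642, -0.3539, 0.0275]
eef_rot: [-0.001, 1.0, -0.015, -0.001]
wrist_force: [0.2, 0.2, 0.5]
opening: 0.581
grasp_force: 0.0
```

Emit:
apply_moves([
  {"jaw": 0.58, "offset": [0, 0, 10], "rot": [0, 0, 0]},
  {"jaw": 0.58, "offset": [0, 0, 2], "rot": [0, 0, 0]},
  {"jaw": 0.58, "offset": [0, 0, 0], "rot": [0, 0, 0]},
  {"jaw": 0.58, "offset": [0, 0, 0], "rot": [0, 0, 0]},
  {"jaw": 0.58, "offset": [0, 0, 0], "rot": [0, 0, 0]},
])

```text
time_s: 9.82
eef_pos: [0.5644, -0.3558, 0.0179]
eef_rot: [0.0, 1.0, -0.015, 0.0]
wrist_force: [-0.1, -0.4, 0.6]
opening: 0.578
grasp_force: 0.0
```

Emit:
apply_moves([
  {"jaw": 0.58, "offset": [-0.5, 2.5, 0.5], "rot": [0, 0, 0]},
  {"jaw": 0.3, "offset": [0, 0, 0], "rot": [0, 0, 0]},
  {"jaw": 0.3, "offset": [0, 0, 0], "rot": [0, 0, 0]},
  {"jaw": 0.3, "offset": [0, 0, 0], "rot": [0, 0, 0]},
  {"jaw": 0.3, "offset": [0, 0, 0], "rot": [0, 0, 0]},
])

```text
time_s: 10.45
eef_pos: [0.5639, -0.3586, 0.0175]
eef_rot: [0.001, 1.0, -0.015, 0.001]
wrist_force: [-0.2, -0.5, 5.7]
opening: 0.394
grasp_force: 62.2
```

```bash
python3 - <<'E'
from h import *
Q=tool(-3.4)
o=ctrl.get_obs(); print(o['eef_pos'],o['opening'],o['grasp_force'],o['wrist_force'])
plan([((.564,-.3585,.10),Q,2),((.475,-.05,.32),Q,8),((.4615,.121,.32),Q,4),((.4615,.121,.235),Q,2)])
E
```

```text
[ 0.5639 -0.3586  0.0175] 0.39387029396503537 62.19018000118922 [-0.1624 -0.522   5.7477]
 0 [0.1, -0.0, -41.3] [0.0, -0.0, 0.8]
 1 [0.1, -0.0, -41.2] [0.1, -0.1, 0.9]
 2 [-13.4, -37.8, -27.5] [-0.0, 0.0, -0.0]
 3 [-13.4, -37.8, -27.5] [-0.0, 0.0, -0.0]
 4 [-13.4, -37.9, -27.5] [-0.0, 0.0, -0.0]
 5 [-13.5, -37.8, -27.5] [-0.0, 0.0, -0.0]
 6 [-13.4, -37.9, -27.5] [-0.0, 0.0, -0.0]
 7 [-13.5, -37.8, -27.4] [-0.0, 0.0, -0.0]
 8 [-13.4, -37.9, -27.5] [-0.0, 0.0, -0.0]
 9 [-13.5, -37.8, -27.4] [-0.0, 0.0, -0.0]
10 [-5.9, -42.5, 0.0] [-0.0, 0.0, -0.0]
11 [-5.9, -42.5, 0.0] [-0.0, 0.0, -0.0]
12 [-6.0, -42.5, 0.0] [-0.0, 0.0, -0.0]
13 [-5.9, -42.4, 0.1] [-0.0, 0.0, -0.0]
14 [0.0, 0.0, 42.5] [-0.0, 0.0, -0.0]
15 [0.0, 0.0, 42.5] [-0.0, 0.0, -0.0]
```

Emit:
apply_moves([
  {"jaw": 0.3, "offset": [0, 0, -41], "rot": [0, 0, 0.8]},
  {"jaw": 0.3, "offset": [0, 0, -41.5], "rot": [0, 0, 0.9]},
  {"jaw": 0.3, "offset": [-13.4, -37.8, -27.5], "rot": [0, 0, 0]},
  {"jaw": 0.3, "offset": [-13.4, -37.8, -27.5], "rot": [0, 0, 0]},
  {"jaw": 0.3, "offset": [-13.4, -37.8, -27.5], "rot": [0, 0, 0]},
])

```text
time_s: 11.08
eef_pos: [0.5293, -0.241, 0.1818]
eef_rot: [-0.0, 1.0, -0.03, -0.0]
wrist_force: [0.7, 0.1, 0.1]
opening: 0.396
grasp_force: 60.0
```

Emit:
apply_moves([
  {"jaw": 0.3, "offset": [-13.4, -37.8, -27.5], "rot": [0, 0, 0]},
  {"jaw": 0.3, "offset": [-13.4, -37.8, -27.5], "rot": [0, 0, 0]},
  {"jaw": 0.3, "offset": [-13.4, -37.8, -27.5], "rot": [0, 0, 0]},
  {"jaw": 0.3, "offset": [-13.4, -37.8, -27.5], "rot": [0, 0, 0]},
  {"jaw": 0.3, "offset": [-13.4, -37.8, -27.5], "rot": [0, 0, 0]},
])

```text
time_s: 11.7
eef_pos: [0.4737, -0.0483, 0.3195]
eef_rot: [-0.0, 1.0, -0.03, -0.0]
wrist_force: [0.0, 0.0, 0.8]
opening: 0.395
grasp_force: 60.0
```

Emit:
apply_moves([
  {"jaw": 0.3, "offset": [-8.5, -46, 0], "rot": [0, 0, 0]},
  {"jaw": 0.3, "offset": [-8.5, -46, 0], "rot": [0, 0, 0]},
  {"jaw": 0.3, "offset": [-8.5, -46, 0], "rot": [0, 0, 0]},
  {"jaw": 0.3, "offset": [-8.5, -46, 0], "rot": [0, 0, 0]},
  {"jaw": 0.3, "offset": [0, 0, 20], "rot": [0, 0, 0]},
])

```text
time_s: 12.32
eef_pos: [0.4516, 0.139, 0.3]
eef_rot: [-0.001, 1.0, -0.028, 0.001]
wrist_force: [0.3, -0.4, -0.9]
opening: 0.398
grasp_force: 60.0
```

```bash
python3 - <<'E'
from h import *
o=ctrl.get_obs(); print(o['eef_pos'],o['opening'],o['grasp_force'],o['wrist_force'])
Q=tool(-3.4)
plan([((.4505,.135,.235),Q,2)])
E
```

```text
[0.4516 0.139  0.3   ] 0.398267529109939 60.03412038087845 [ 0.3468 -0.419  -0.9135]
 0 [-0.5, 2.1, 32.5] [-0.0, -0.1, 0.1]
 1 [-0.5, 2.1, 32.5] [-0.1, -0.1, 0.1]
```

Emit:
apply_moves([
  {"jaw": 0.3, "offset": [-0.5, 2, 32], "rot": [0, 0, 0]},
  {"jaw": 0.3, "offset": [-0.5, 2, 36], "rot": [0, 0, 0]},
  {"jaw": 0.3, "offset": [0, 0, 3], "rot": [0, 0, 0]},
  {"jaw": 0.58, "offset": [0, 0, 0], "rot": [0, 0, 0]},
  {"jaw": 0.58, "offset": [0, 0, 0], "rot": [0, 0, 0]},
])

```text
time_s: 12.95
eef_pos: [0.4515, 0.1322, 0.2298]
eef_rot: [-0.0, 1.0, -0.03, 0.001]
wrist_force: [-0.1, 0.6, -0.0]
opening: 0.579
grasp_force: 0.0
```

Emit:
apply_moves([
  {"jaw": 0.58, "offset": [0, 0, 0], "rot": [0, 0, 0]},
  {"jaw": 0.58, "offset": [0, 0, 0], "rot": [0, 0, 0]},
  {"jaw": 0.58, "offset": [0, 0, -30], "rot": [0, 0, 0]},
  {"jaw": 0.58, "offset": [0, 0, -35], "rot": [0, 0, 0]},
  {"jaw": 0.58, "offset": [0, 0, -35], "rot": [0, 0, 0]},
])

```text
time_s: 13.58
eef_pos: [0.4502, 0.1322, 0.3292]
eef_rot: [0.0, 1.0, -0.03, 0.0]
wrist_force: [1.0, -0.0, -0.1]
opening: 0.576
grasp_force: 0.0
```

```bash
python3 - <<'E'
from h import *
o=ctrl.get_obs(); print(o['eef_pos'],o['opening'],o['grasp_force'],o['wrist_force'])
plan([((.615,-.2165,.20),tool(83.2),9),((.615,-.2165,.12),tool(83.2),2)])
E
```

```text
[0.4502 0.1322 0.3292] 0.5761312502717487 0.0 [ 1.021  -0.0262 -0.1464]
 0 [20.6, 37.6, 14.4] [0.0, -0.0, -9.6]
 1 [14.0, 40.5, 14.4] [0.0, -0.0, -9.6]
 2 [7.1, 42.3, 14.3] [0.0, -0.0, -9.6]
 3 [-0.0, 42.8, 14.4] [0.0, -0.0, -9.6]
 4 [-7.2, 42.2, 14.3] [0.0, -0.0, -9.6]
 5 [-14.1, 40.4, 14.4] [0.0, -0.0, -9.7]
 6 [-20.8, 37.5, 14.3] [0.0, -0.0, -9.6]
 7 [-26.7, 33.5, 14.4] [0.0, -0.0, -9.7]
 8 [-32.0, 28.5, 14.3] [0.0, -0.0, -9.6]
 9 [-0.0, 0.0, 40.0] [0.0, -0.0, -0.0]
10 [-0.0, 0.0, 40.0] [0.0, -0.0, -0.0]
```

Emit:
apply_moves([
  {"jaw": 0.8, "offset": [20.6, 37.6, 10], "rot": [0, 0, -9.6]},
  {"jaw": 0.8, "offset": [14, 40.5, 10], "rot": [0, 0, -9.6]},
  {"jaw": 0.8, "offset": [7.1, 42.3, 10], "rot": [0, 0, -9.6]},
  {"jaw": 0.8, "offset": [0, 42.8, 14.4], "rot": [0, 0, -9.6]},
  {"jaw": 0.8, "offset": [-7.2, 42.2, 14.4], "rot": [0, 0, -9.6]},
])

```text
time_s: 14.2
eef_pos: [0.5425, -0.0629, 0.2691]
eef_rot: [0.0, 0.924, 0.382, 0.0]
wrist_force: [0.7, -0.2, 0.3]
opening: 0.8
grasp_force: 0.0
```

Emit:
apply_moves([
  {"jaw": 0.8, "offset": [-14.1, 40.4, 20], "rot": [0, 0, -9.7]},
  {"jaw": 0.8, "offset": [-20.8, 37.5, 20], "rot": [0, 0, -9.6]},
  {"jaw": 0.8, "offset": [-26.7, 33.5, 20], "rot": [0, 0, -9.7]},
  {"jaw": 0.8, "offset": [-32, 28.5, 20], "rot": [0, 0, -9.6]},
  {"jaw": 0.8, "offset": [0, 0, 20], "rot": [0, 0, 0]},
])

```text
time_s: 14.82
eef_pos: [0.6157, -0.2194, 0.1682]
eef_rot: [0.0, 0.749, 0.663, -0.0]
wrist_force: [-0.6, 0.5, 0.3]
opening: 0.798
grasp_force: 0.0
```

```bash
python3 - <<'E'
from h import *
im,d=snap('top'); W=cloud('top',d)
m=(abs(W[...,0]-.4615)<.036)&(abs(W[...,1]-.121)<.078)&(im.min(-1)>120)&(W[...,2]<.2); print('bright px',m.sum())
cv2.imwrite('pics/in2c.png',cv2.resize(im[180:270,120:290,::-1],(680,360)))
plan([((.615,-.2165,.10),tool(83.2),1),((.615,-.2165,.04),tool(83.2),2)])
E
```

```text
bright px 408
!!
 0 [0.3, 1.7, 64.7] [-0.3, -0.1, -0.2]
 1 [-0.0, 0.0, 30.0] [0.0, -0.0, -0.0]
 2 [-0.1, 0.0, 30.0] [0.0, -0.0, -0.0]
```

View pics/in2c.png

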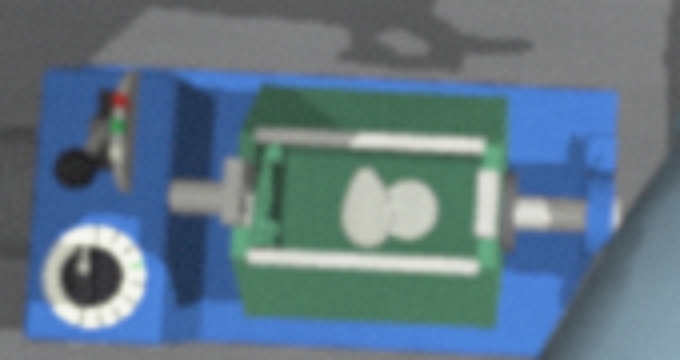

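Emit:
apply_moves([
  {"jaw": 0.8, "offset": [0, 1.7, 50], "rot": [0, 0, 0]},
  {"jaw": 0.8, "offset": [0, 0, 50], "rot": [0, 0, 0]},
  {"jaw": 0.75, "offset": [0, 0, 20], "rot": [0, 0, 0]},
  {"jaw": 0.75, "offset": [0, 0, 5], "rot": [0, 0, 0]},
  {"jaw": 0.75, "offset": [0, 0, 0], "rot": [0, 0, 0]},
])

```text
time_s: 15.5
eef_pos: [0.6179, -0.2169, 0.046]
eef_rot: [0.001, 0.748, 0.664, 0.0]
wrist_force: [0.3, -0.8, 0.7]
opening: 0.75
grasp_force: 0.0
```

```bash
python3 - <<'E'
from h import *
plan([((.615,-.2165,.04),tool(83.2),1)])
print(ctrl.get_obs()['wrist_force'])
E
```

```text
0 [0.1, -3.0, 6.0] [0.1, 0.1, -0.0]
[ 0.3325 -0.7503  0.727 ]
```

Emit:
apply_moves([
  {"jaw": 0.75, "offset": [0, -2.5, 5], "rot": [0, 0, 0]},
  {"jaw": 0.55, "offset": [0, 0, 0], "rot": [0, 0, 0]},
  {"jaw": 0.35, "offset": [0, 0, 0], "rot": [0, 0, 0]},
  {"jaw": 0.35, "offset": [0, 0, 0], "rot": [0, 0, 0]},
  {"jaw": 0.35, "offset": [0, 0, 0], "rot": [0, 0, 0]},
])

```text
time_s: 16.12
eef_pos: [0.615, -0.2168, 0.0403]
eef_rot: [0.001, 0.748, 0.664, 0.0]
wrist_force: [-1.1, 1.1, 6.2]
opening: 0.461
grasp_force: 62.9
```

Emit:
apply_moves([
  {"jaw": 0.35, "offset": [0, 0, 0], "rot": [0, 0, 0]},
  {"jaw": 0.35, "offset": [0, 0, -10], "rot": [0, 0, 0]},
  {"jaw": 0.35, "offset": [0, 0, -20], "rot": [0, 0, 0]},
  {"jaw": 0.35, "offset": [0, 0, -20], "rot": [0, 0, 0]},
  {"jaw": 0.35, "offset": [0, 0, 0], "rot": [0, 0, 0]},
])

```text
time_s: 16.75
eef_pos: [0.6162, -0.2174, 0.0925]
eef_rot: [0.003, 0.748, 0.664, 0.001]
wrist_force: [-0.5, -1.5, -3.1]
opening: 0.46
grasp_force: 61.8
```

```bash
python3 - <<'E'
from h import *
im,d=snap('side','lid1'); W=cloud('side',d)
p,r=cur(); print(p,ctrl.get_obs()['grasp_force'])
s=W[(d>0)&(abs(W[...,0]-.61)<.09)&(abs(W[...,1]+.22)<.13)&(abs(W[...,2]-(p[2]-.039+.030))<.012)]
g=s[:,:]; print(len(s),rect(s[:,:2])); A=np.c_[s[:,:2]-s[:,:2].mean(0),np.ones(len(s))]; print(np.linalg.lstsq(A,s[:,2],rcond=None)[0])
cv2.imwrite('pics/lid1c.png',im[200:420,200:480,::-1])
T=tool(86.6)
plan([((.615,-.2165,.12),tool(83.2),1),((.475,-.05,.33),T,6),((.4615,.121,.33),T,4),((.4615,.121,.29),T,1)])
E
```

```text
[ 0.6152 -0.2169  0.091 ] 61.84486538171768
1582 (array([ 0.6158, -0.215 ]), array([0.1523, 0.0908]), 83.14965057373047)
[0.0111 0.008  0.0843]
 0 [0.3, -0.2, -29.0] [0.2, 0.1, -0.0]
 1 [24.8, -26.5, -35.0] [-0.0, -0.0, -0.6]
 2 [25.1, -26.2, -35.0] [-0.0, -0.0, -0.6]
 3 [25.3, -26.0, -35.0] [-0.0, -0.0, -0.6]
 4 [25.6, -25.7, -35.0] [-0.0, -0.0, -0.5]
 5 [25.9, -25.5, -34.9] [-0.0, -0.0, -0.6]
 6 [26.1, -25.1, -35.0] [-0.0, -0.0, -0.5]
 7 [42.5, -5.9, 0.0] [-0.0, -0.0, -0.0]
 8 [42.5, -5.9, 0.1] [-0.0, -0.0, -0.0]
 9 [42.4, -6.0, 0.0] [-0.0, -0.0, -0.0]
10 [42.5, -5.9, 0.1] [-0.0, -0.0, -0.0]
11 [-0.0, -0.0, 40.0] [-0.0, -0.0, -0.0]
```

View pics/lid1c.png

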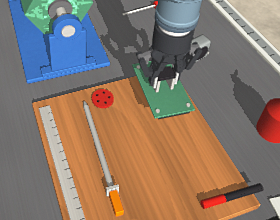

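Emit:
apply_moves([
  {"jaw": 0.35, "offset": [0, 0, -29], "rot": [0, 0, 0]},
  {"jaw": 0.35, "offset": [24.8, -26.5, -35], "rot": [0, 0, -0.6]},
  {"jaw": 0.35, "offset": [25.1, -26.2, -35], "rot": [0, 0, -0.6]},
  {"jaw": 0.35, "offset": [25.3, -26, -35], "rot": [0, 0, -0.6]},
  {"jaw": 0.35, "offset": [25.6, -25.7, -35], "rot": [0, 0, -0.5]},
])

```text
time_s: 17.42
eef_pos: [0.5195, -0.1043, 0.2584]
eef_rot: [-0.001, 0.734, 0.679, -0.0]
wrist_force: [0.9, 0.3, -2.7]
opening: 0.46
grasp_force: 62.3
```

Emit:
apply_moves([
  {"jaw": 0.35, "offset": [25.9, -25.5, -35], "rot": [0, 0, -0.6]},
  {"jaw": 0.35, "offset": [26.1, -25.1, -35], "rot": [0, 0, -0.5]},
  {"jaw": 0.35, "offset": [42.5, -6, 0], "rot": [0, 0, 0]},
  {"jaw": 0.35, "offset": [42.5, -6, 0], "rot": [0, 0, 0]},
  {"jaw": 0.35, "offset": [42.5, -6, 0], "rot": [0, 0, 0]},
])

```text
time_s: 18.05
eef_pos: [0.4632, 0.0799, 0.3277]
eef_rot: [-0.0, 0.728, 0.685, -0.0]
wrist_force: [0.3, 0.2, -3.6]
opening: 0.459
grasp_force: 62.6
```

Emit:
apply_moves([
  {"jaw": 0.35, "offset": [41, -6, 0], "rot": [0, 0, 0]},
  {"jaw": 0.35, "offset": [0, 0, 20], "rot": [0, 0, 0]},
  {"jaw": 0.35, "offset": [0, 0, 20], "rot": [0, 0, 0]},
  {"jaw": 0.35, "offset": [0, 0, 0], "rot": [0, 0, 0]},
  {"jaw": 0.35, "offset": [0, 0, 0], "rot": [0, 0, 0]},
])

```text
time_s: 18.68
eef_pos: [0.4606, 0.1198, 0.2887]
eef_rot: [0.0, 0.728, 0.686, 0.0]
wrist_force: [0.8, -0.8, -2.8]
opening: 0.461
grasp_force: 62.3
```

```bash
python3 - <<'E'
from h import *
p,r=cur(); print(p,ctrl.get_obs()['wrist_force'])
for c in('side','top'):
    im,d=snap(c); W=cloud(c,d)
    zc=p[2]-.0223+.013
    s=W[(d>0)&(abs(W[...,0]-.46)<.09)&(abs(W[...,1]-.121)<.09)&(abs(W[...,2]-zc)<.006)]
    print(c,len(s),rect(s[:,:2]),np.median(s[:,2])-zc)
plan([((.4615,.1195,.262),tool(86.6),2)])
E
```

```text
[0.4606 0.1198 0.2887] [ 0.7513 -0.8343 -2.7623]
side 1055 (array([0.4593, 0.1138]), array([0.1669, 0.0895]), 86.87753295898438) 0.0010529489125004066
top 521 (array([0.4586, 0.1114]), array([0.1627, 0.0891]), 87.21736907958984) -3.9767608761120954e-05
 0 [-0.1, 0.3, 13.6] [0.0, -0.0, -0.0]
 1 [-0.1, 0.3, 13.6] [0.1, -0.0, -0.1]
```

Emit:
apply_moves([
  {"jaw": 0.35, "offset": [0, 1, 15], "rot": [0, 0, 0]},
  {"jaw": 0.35, "offset": [0, 0, 12], "rot": [0, 0, 0]},
  {"jaw": 0.35, "offset": [0, 0, 6], "rot": [0, 0, 0]},
  {"jaw": 0.35, "offset": [0, 0, 4], "rot": [0, 0, 0]},
  {"jaw": 0.35, "offset": [0, 0, 0], "rot": [0, 0, 0]},
])

```text
time_s: 19.4
eef_pos: [0.4613, 0.1199, 0.251]
eef_rot: [-0.0, 0.728, 0.686, -0.0]
wrist_force: [-0.3, 0.4, -3.6]
opening: 0.46
grasp_force: 62.5
```

Emit:
apply_moves([
  {"jaw": 0.35, "offset": [0, 0, 3], "rot": [0, 0, 0]},
  {"jaw": 0.35, "offset": [0, 0, 3], "rot": [0, 0, 0]},
  {"jaw": 0.35, "offset": [0, 0, 2], "rot": [0, 0, 0]},
  {"jaw": 0.35, "offset": [0, 0, 0], "rot": [0, 0, 0]},
  {"jaw": 0.35, "offset": [0, 0, 0], "rot": [0, 0, 0]},
])

```text
time_s: 20.02
eef_pos: [0.4616, 0.1199, 0.2442]
eef_rot: [0.0, 0.728, 0.686, 0.0]
wrist_force: [-4.8, -0.9, 6.3]
opening: 0.459
grasp_force: 63.5
```

Emit:
apply_moves([
  {"jaw": 0.6, "offset": [0, 0, 0], "rot": [0, 0, 0]},
  {"jaw": 0.7, "offset": [0, 0, 0], "rot": [0, 0, 0]},
  {"jaw": 0.7, "offset": [0, 0, 0], "rot": [0, 0, 0]},
  {"jaw": 0.7, "offset": [0, 0, -40], "rot": [0, 0, 0]},
  {"jaw": 0.7, "offset": [0, 0, -60], "rot": [0, 0, 0]},
])

```text
time_s: 20.65
eef_pos: [0.4602, 0.1198, 0.3423]
eef_rot: [-0.002, 0.728, 0.686, -0.002]
wrist_force: [1.0, 0.6, 0.5]
opening: 0.701
grasp_force: 0.0
```

```bash
python3 - <<'E'
from h import *
from scipy.spatial import cKDTree
for c in('side','top'):
    im,d=snap(c,'rod_'+c); W=cloud(c,d)
    s=W[(d>0)&(abs(W[...,0]-.46)<.08)&(abs(W[...,1]-.121)<.074)&(W[...,2]<.25)&(W[...,2]>.22)]
    print(c,'lid',len(s),rect(s[:,:2])); A=np.c_[s[:,:2]-[.4615,.121],np.ones(len(s))]; print(np.linalg.lstsq(A,s[:,2],rcond=None)[0])
    b=W[(d>0)&(abs(W[...,0]-.46)<.08)&(abs(W[...,1]-.121)<.07)&(W[...,2]<.29)&(W[...,2]>.27)]; print('bar',len(b),b.mean(0) if len(b) else '')
    h=cv2.cvtColor(im,cv2.COLOR_RGB2HSV)
    box=(W[...,0]>.40)&(W[...,0]<.475)&(W[...,1]>-.46)&(W[...,1]<-.15)
    org=box&(h[...,1]>190)&(h[...,0]<22)&(h[...,2]>180)&(W[...,2]>.03)
    g=W[org]; print('grip',len(g),g.mean(0),g.min(0),g.max(0),rect(g[:,:2]))
    sh=W[box&(h[...,1]<60)&(W[...,2]>.022)]; print('shaft',len(sh),sh.min(0),sh.max(0),rect(sh[:,:2]))
    vx,vy,x0,y0=cv2.fitLine((sh[:,:2]*1000).astype(np.float32),cv2.DIST_HUBER,0,.01,.01).ravel(); print('line',vx,vy,x0,y0,np.degrees(np.arctan2(vy,vx)), 'x at y=-.40',x0+(-400-y0)*vx/vy,'x at -.2',x0+(-200-y0)*vx/vy)
    for y in(-.2,-.25,-.3,-.35,-.37): t=sh[abs(sh[:,1]-y)<.008]; print(y,t.mean(0) if len(t) else '',t[:,2].max() if len(t) else '')
E
```

```text
side lid 900 (array([0.4602, 0.121 ]), array([0.1494, 0.0986]), 87.91998291015625)
[0.0399 0.004  0.2357]
bar 158 [0.4601 0.1176 0.2785]
grip 201 [ 0.4322 -0.3991  0.0396] [ 0.4232 -0.4171  0.0301] [ 0.4412 -0.3761  0.0433] (array([ 0.4326, -0.3967]), array([0.0407, 0.0154]), 84.45588684082031)
shaft 541 [ 0.423  -0.3777  0.0221] [ 0.4584 -0.1588  0.0463] (array([ 0.441 , -0.2678]), array([0.2192, 0.0236]), 86.57556915283203)
line 0.09174346 0.9957827 441.9628 -281.65723 84.736084 x at y=-.40 431.05963 x at -.2 449.48605
-0.2 [ 0.4494 -0.2003  0.031 ] 0.03409286964647784
-0.25 [ 0.4453 -0.2504  0.0324] 0.036785443798366235
-0.3 [ 0.4406 -0.2996  0.0337] 0.03662930533102016
-0.35 [ 0.4359 -0.3501  0.0355] 0.03927915812839344
-0.37 [ 0.4337 -0.3718  0.039 ] 0.0462916639621046
top lid 592 (array([0.4589, 0.1205]), array([0.1473, 0.1016]), 89.58429718017578)
[ 0.0038 -0.0132  0.2336]
bar 0 <stdin>:11: RuntimeWarning: Mean of empty slice.
  ret = um.true_divide(
Traceback (most recent call last):
ValueError: zero-size array to reduction operation minimum which has no identity
```

```bash
python3 - <<'E'
from h import *
T=tool(84.7)
plan([((.455,-.02,.33),T,3),((.4316,-.3929,.10),T,9),((.4316,-.3929,.045),T,2)])
E
```

```text
0 [-46.8, -0.4, 6.7] [0.2, -0.0, 0.6]
 1 [-46.7, 0.1, 6.7] [0.2, -0.0, 0.6]
 2 [-46.8, 0.6, 6.8] [0.3, -0.1, 0.7]
 3 [-41.5, 1.3, 25.6] [-0.0, 0.0, -0.0]
 4 [-41.5, 1.3, 25.6] [-0.0, 0.0, -0.0]
 5 [-41.5, 1.2, 25.6] [-0.0, 0.0, -0.0]
 6 [-41.5, 1.3, 25.6] [-0.0, 0.0, -0.0]
 7 [-41.5, 1.2, 25.6] [-0.0, 0.0, -0.0]
 8 [-41.4, 1.3, 25.6] [-0.0, 0.0, -0.0]
 9 [-41.5, 1.2, 25.5] [-0.0, 0.0, -0.0]
10 [-41.4, 1.3, 25.6] [-0.0, 0.0, -0.0]
11 [-41.5, 1.2, 25.5] [-0.0, 0.0, -0.0]
12 [0.0, 0.0, 27.5] [-0.0, 0.0, -0.0]
13 [0.1, 0.0, 27.5] [-0.0, 0.0, -0.0]
```

Emit:
apply_moves([
  {"jaw": 0.7, "offset": [-46.8, 0, 6.7], "rot": [0.2, 0, 0.6]},
  {"jaw": 0.7, "offset": [-46.8, 0, 6.7], "rot": [0.2, 0, 0.6]},
  {"jaw": 0.5, "offset": [-46.8, 0.6, 6.7], "rot": [0.2, 0, 0.7]},
  {"jaw": 0.5, "offset": [-41.5, 1.3, 25.6], "rot": [0, 0, 0]},
  {"jaw": 0.5, "offset": [-41.5, 1.3, 25.6], "rot": [0, 0, 0]},
])

```text
time_s: 21.38
eef_pos: [0.4463, -0.1046, 0.2711]
eef_rot: [-0.003, 0.739, 0.673, -0.003]
wrist_force: [0.1, 0.3, 0.2]
opening: 0.501
grasp_force: 0.0
```

Emit:
apply_moves([
  {"jaw": 0.5, "offset": [-41.5, 1.3, 25.6], "rot": [0, 0, 0]},
  {"jaw": 0.5, "offset": [-41.5, 1.3, 25.6], "rot": [0, 0, 0]},
  {"jaw": 0.5, "offset": [-41.5, 1.3, 25.6], "rot": [0, 0, 0]},
  {"jaw": 0.5, "offset": [-41.5, 1.3, 25.6], "rot": [0, 0, 0]},
  {"jaw": 0.5, "offset": [-41.5, 1.3, 25.6], "rot": [0, 0, 0]},
])

```text
time_s: 22.0
eef_pos: [0.4319, -0.3115, 0.1427]
eef_rot: [-0.004, 0.739, 0.673, -0.004]
wrist_force: [0.9, 0.5, 0.8]
opening: 0.503
grasp_force: 0.0
```

Emit:
apply_moves([
  {"jaw": 0.5, "offset": [-41.5, 1.2, 25.6], "rot": [0, 0, 0]},
  {"jaw": 0.5, "offset": [-41.5, 1.2, 25.6], "rot": [0, 0, 0]},
  {"jaw": 0.5, "offset": [0, 0, 27], "rot": [0, 0, 0]},
  {"jaw": 0.5, "offset": [0, 0, 20], "rot": [0, 0, 0]},
  {"jaw": 0.5, "offset": [0, 0, 0], "rot": [0, 0, 0]},
])

```text
time_s: 22.62
eef_pos: [0.425, -0.3912, 0.0437]
eef_rot: [-0.006, 0.739, 0.674, -0.003]
wrist_force: [-0.1, -0.2, 0.8]
opening: 0.498
grasp_force: 0.0
```

```bash
python3 - <<'E'
from h import *
print(cur()[0]); plan([((.4316,-.3929,.0205),tool(84.7),2)])
E
```

```text
[ 0.425  -0.3912  0.0437]
 0 [-0.6, 3.5, 11.5] [-0.4, -0.1, -0.0]
 1 [-0.5, 3.5, 11.6] [-0.4, -0.1, -0.0]
```

Emit:
apply_moves([
  {"jaw": 0.5, "offset": [-0.6, 6.8, 0], "rot": [-0.8, -0.2, 0]},
  {"jaw": 0.5, "offset": [0, 0, 15], "rot": [0, 0, 0]},
  {"jaw": 0.5, "offset": [0, 0, 8], "rot": [0, 0, 0]},
  {"jaw": 0.5, "offset": [0, 0, 0], "rot": [0, 0, 0]},
  {"jaw": 0.5, "offset": [0, 0, 0], "rot": [0, 0, 0]},
])

```text
time_s: 23.25
eef_pos: [0.4327, -0.3943, 0.0226]
eef_rot: [0.003, 0.739, 0.673, -0.0]
wrist_force: [0.7, -0.5, 0.2]
opening: 0.5
grasp_force: 0.0
```

Emit:
apply_moves([
  {"jaw": 0.3, "offset": [0, 0, 0], "rot": [0, 0, 0]},
  {"jaw": 0.1, "offset": [0, 0, 0], "rot": [0, 0, 0]},
  {"jaw": 0.1, "offset": [0, 0, 0], "rot": [0, 0, 0]},
  {"jaw": 0.1, "offset": [0, 0, 0], "rot": [0, 0, 0]},
  {"jaw": 0.1, "offset": [0, 0, 0], "rot": [0, 0, 0]},
])

```text
time_s: 23.88
eef_pos: [0.4328, -0.3946, 0.0231]
eef_rot: [0.003, 0.739, 0.673, -0.0]
wrist_force: [-1.4, 0.7, 5.5]
opening: 0.167
grasp_force: 61.6
```

```bash
python3 - <<'E'
from h import *
T=tool(86.6,1.7)
print(cur()[0]); plan([((.4328,-.3946,.05),tool(84.7),1),((.4328,-.38,.14),T,2),((.4406,-.231,.248),T,5)])
E
```

```text
[ 0.4328 -0.3946  0.0231]
 0 [-0.1, 0.1, -26.9] [0.2, 0.2, -0.0]
 1 [7.2, -0.7, -45.0] [0.0, 0.9, -1.0]
 2 [8.0, -0.5, -44.9] [0.1, 0.8, -0.9]
 3 [30.4, -0.2, -20.7] [-0.0, 0.0, -0.0]
 4 [30.5, -0.3, -20.7] [-0.0, 0.0, -0.0]
 5 [30.4, -0.2, -20.8] [-0.0, 0.0, -0.0]
 6 [30.5, -0.3, -20.7] [-0.0, 0.0, -0.0]
 7 [30.4, -0.2, -20.8] [-0.0, 0.0, -0.0]
```

Emit:
apply_moves([
  {"jaw": 0.1, "offset": [0, 0, -15], "rot": [0.2, 0.2, 0]},
  {"jaw": 0.1, "offset": [0, 0, -12], "rot": [0, 0, 0]},
  {"jaw": 0.1, "offset": [7, -0.5, -45], "rot": [0, 0.9, -1]},
  {"jaw": 0.1, "offset": [8, -0.5, -45], "rot": [0, 0.8, -0.9]},
  {"jaw": 0.1, "offset": [30.4, -0.2, -20.7], "rot": [0, 0, 0]},
])

```text
time_s: 24.5
eef_pos: [0.4353, -0.3524, 0.1653]
eef_rot: [-0.007, 0.728, 0.685, 0.011]
wrist_force: [0.7, 0.0, -1.5]
opening: 0.169
grasp_force: 60.8
```

Emit:
apply_moves([
  {"jaw": 0.1, "offset": [30.4, -0.2, -20.7], "rot": [0, 0, 0]},
  {"jaw": 0.1, "offset": [30.4, -0.2, -20.7], "rot": [0, 0, 0]},
  {"jaw": 0.1, "offset": [30.4, -0.2, -20.7], "rot": [0, 0, 0]},
  {"jaw": 0.1, "offset": [30.4, -0.2, -20.7], "rot": [0, 0, 0]},
  {"jaw": 0.1, "offset": [0, 0, 0], "rot": [0, 0, 0]},
])

```text
time_s: 25.12
eef_pos: [0.4416, -0.2302, 0.2503]
eef_rot: [-0.008, 0.727, 0.686, 0.011]
wrist_force: [0.4, -0.3, -2.9]
opening: 0.174
grasp_force: 60.8
```

```bash
cat > rod.py <<'E'
from h import *
p,r=cur(); print(p,r.as_matrix()[:,0],ctrl.get_obs()['opening'],ctrl.get_obs()['wrist_force'])
tp=r.apply([.2355,0,-.008])+p; print('expected tip',tp)
ax=r.as_matrix()[:,0]
for c in('side','top'):
    im,d=snap(c,'rodh_'+c); W=cloud(c,d); D=W-(p+r.apply([0,0,-.008])); t=D@ax; q=np.linalg.norm(D-t[...,None]*ax,axis=-1)
    sh=W[(d>0)&(t>.045)&(t<.245)&(q<.02)]; t=t[(d>0)&(t>.045)&(t<.245)&(q<.02)]
    print(c,len(sh))
    if len(sh)<20: continue
    for a in np.arange(.05,.25,.03):
        k=abs(t-a)<.012
        if k.sum()>3: print('t%.2f'%a, sh[k].mean(0), 'zmax',np.percentile(sh[k][:,2],95),k.sum())
    print('tip y',sh[:,1].max(), 'tmax',t.max())
    cv2.imwrite('pics/rodh_%s_c.png'%c,cv2.resize(im[150:350,180:430,::-1] if c=='side' else im[150:290,180:420,::-1],None,fx=2,fy=2))
E
python3 rod.py
```

```text
[ 0.4416 -0.2302  0.2503] [0.0572 0.998  0.0268] 0.17372988601161132 [ 0.3786 -0.3238 -2.9426]
expected tip [0.4551 0.0046 0.2646]
side 111
t0.14 [ 0.444  -0.0859  0.2606] zmax 0.2629987654701959 6
t0.17 [ 0.4482 -0.0596  0.2625] zmax 0.26473967652475694 27
t0.20 [ 0.4516 -0.0309  0.2626] zmax 0.2645376069810907 35
t0.23 [ 0.4531 -0.0055  0.2623] zmax 0.26411376515065943 17
tip y 0.0058451089540108025 tmax 0.23665736321017555
top 289
t0.05 [ 0.4426 -0.1764  0.2625] zmax 0.2691436179334405 26
t0.08 [ 0.4441 -0.1499  0.2605] zmax 0.26552757388298615 42
t0.11 [ 0.4456 -0.1203  0.2618] zmax 0.2661360799947926 33
t0.14 [ 0.4477 -0.0913  0.2617] zmax 0.26648284251354937 38
t0.17 [ 0.4493 -0.0605  0.261 ] zmax 0.26480108360553933 36
t0.20 [ 0.4514 -0.0318  0.2605] zmax 0.2650298347997304 38
t0.23 [ 0.4525 -0.006   0.2601] zmax 0.26431767122483296 19
tip y 0.0016077058805098812 tmax 0.23219492710071382
```

Emit:
apply_moves([
  {"jaw": 0.1, "offset": [10, 1, 0.5], "rot": [0, 0, 0]},
  {"jaw": 0.1, "offset": [10, 0, 0.3], "rot": [0, 0, 0]},
  {"jaw": 0.1, "offset": [6, 0, 0.2], "rot": [0, 0, 0]},
  {"jaw": 0.1, "offset": [6, 0, 0.2], "rot": [0, 0, 0]},
  {"jaw": 0.1, "offset": [0, 0, 0], "rot": [0, 0, 0]},
])

```text
time_s: 25.85
eef_pos: [0.4436, -0.1989, 0.2474]
eef_rot: [-0.01, 0.728, 0.686, 0.011]
wrist_force: [0.4, -0.7, -1.5]
opening: 0.173
grasp_force: 60.8
```

```bash
python3 rod.py; python3 - <<'E'
from h import *
im=cv2.imread('pics/rodh_side.png'); cv2.imwrite('pics/r2.png',cv2.resize(im[80:280,170:390],(660,600),interpolation=cv2.INTER_CUBIC))
E
```

```text
[ 0.4436 -0.1989  0.2474] [0.0592 0.9978 0.0295] 0.17328644375856406 [ 0.3818 -0.6904 -1.4555]
expected tip [0.4576 0.0359 0.2623]
side 244
t0.17 [ 0.4498 -0.0273  0.2601] zmax 0.26244784927825543 21
t0.20 [0.4539 0.0016 0.2605] zmax 0.2623495659127682 33
t0.23 [0.4546 0.033  0.2647] zmax 0.2768565935661085 167
tip y 0.04478637217664416 tmax 0.24423731088542738
top 336
t0.05 [ 0.4461 -0.1447  0.2601] zmax 0.2646453123894321 21
t0.08 [ 0.4467 -0.1188  0.2593] zmax 0.2624404830321121 41
t0.11 [ 0.4488 -0.0892  0.259 ] zmax 0.26357786272098366 36
t0.14 [ 0.4504 -0.0591  0.2591] zmax 0.2639219820986638 42
t0.17 [ 0.4521 -0.0284  0.259 ] zmax 0.2623784200995802 37
t0.20 [ 0.4541 -0.0001  0.2584] zmax 0.26345851088828903 37
t0.23 [0.4579 0.0324 0.2698] zmax 0.27998168816109986 68
tip y 0.04214020216773677 tmax 0.24124358157236997
```

View pics/r2.png

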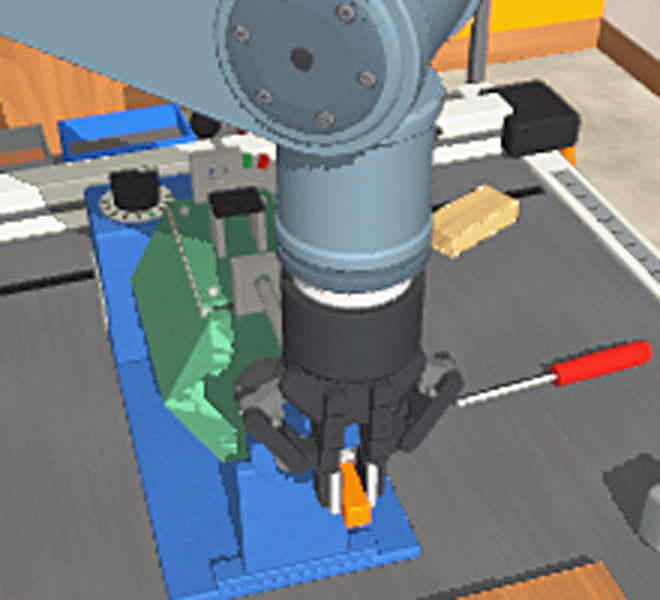

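Emit:
apply_moves([
  {"jaw": 0.1, "offset": [0, 0, -1.6], "rot": [0, 0, 0]},
  {"jaw": 0.1, "offset": [5, 0, 0.1], "rot": [0, 0, 0]},
  {"jaw": 0.1, "offset": [5, 0, 0.1], "rot": [0, 0, 0]},
  {"jaw": 0.1, "offset": [5, 0, 0.1], "rot": [0, 0, 0]},
  {"jaw": 0.1, "offset": [0, 0, 0], "rot": [0, 0, 0]},
])

```text
time_s: 26.58
eef_pos: [0.4445, -0.1839, 0.2491]
eef_rot: [-0.01, 0.728, 0.686, 0.011]
wrist_force: [-0.2, 0.1, -1.1]
opening: 0.165
grasp_force: 60.8
```

Emit:
apply_moves([
  {"jaw": 0.1, "offset": [5, 0, 0.15], "rot": [0, 0, 0]},
  {"jaw": 0.1, "offset": [5, 0, 0.15], "rot": [0, 0, 0]},
  {"jaw": 0.1, "offset": [5, 0, 0.15], "rot": [0, 0, 0]},
  {"jaw": 0.1, "offset": [5, 0, 0.15], "rot": [0, 0, 0]},
  {"jaw": 0.1, "offset": [0, 0, 0], "rot": [0, 0, 0]},
])

```text
time_s: 27.2
eef_pos: [0.4457, -0.164, 0.2491]
eef_rot: [-0.01, 0.728, 0.686, 0.011]
wrist_force: [0.3, -0.7, -1.5]
opening: 0.171
grasp_force: 60.8
```

Emit:
apply_moves([
  {"jaw": 0.1, "offset": [10, 0, 0.3], "rot": [0, 0, 0]},
  {"jaw": 0.1, "offset": [10, 0, 0.3], "rot": [0, 0, 0]},
  {"jaw": 0.1, "offset": [10, 0, 0.3], "rot": [0, 0, 0]},
  {"jaw": 0.1, "offset": [10, 0, 0.3], "rot": [0, 0, 0]},
  {"jaw": 0.1, "offset": [0, 0, 0], "rot": [0, 0, 0]},
])

```text
time_s: 27.82
eef_pos: [0.4481, -0.1236, 0.2491]
eef_rot: [-0.01, 0.727, 0.686, 0.011]
wrist_force: [0.4, -1.0, -2.1]
opening: 0.169
grasp_force: 60.8
```

Emit:
apply_moves([
  {"jaw": 0.1, "offset": [10, 0, 0.3], "rot": [0, 0, 0]},
  {"jaw": 0.1, "offset": [10, 0, 0.3], "rot": [0, 0, 0]},
  {"jaw": 0.1, "offset": [10, 0, 0.3], "rot": [0, 0, 0]},
  {"jaw": 0.1, "offset": [10, 0, 0.3], "rot": [0, 0, 0]},
  {"jaw": 0.1, "offset": [0, 0, 0], "rot": [0, 0, 0]},
])

```text
time_s: 28.45
eef_pos: [0.4505, -0.0837, 0.2491]
eef_rot: [-0.01, 0.727, 0.686, 0.011]
wrist_force: [0.1, -0.0, -0.7]
opening: 0.168
grasp_force: 60.8
```

```bash
python3 - <<'E'
from h import *
p,r=cur(); print(p,r.as_matrix()[:,0],ctrl.get_obs()['torque'])
for c in('top','side'):
    im,d=snap(c,'ins_'+c); W=cloud(c,d)
    for y0,y1 in((-.03,-.01),(-.01,.01),(.01,.025),(.045,.06),(.06,.08),(.08,.1),(.14,.16),(.16,.18),(.18,.2),):
        k=(d>0)&(W[...,1]>y0)&(W[...,1]<y1)&(abs(W[...,0]-.4615-(W[...,1]-.121)*.0595)<.012)&(abs(W[...,2]-.26)<.012)
        s=W[k]
        if len(s)>4: print(c,y0,len(s),s.mean(0),'dx',np.mean(s[:,0]-.4615-(s[:,1]-.121)*.0595))
E
```

```text
[ 0.4505 -0.0837  0.2491] [0.0586 0.9978 0.0295] [-0.1158  0.0007  0.0032]
top -0.03 17 [ 0.4529 -0.0158  0.2615] dx -0.0004640675752815367
top -0.01 36 [ 0.4539 -0.0005  0.2612] dx -0.00033312908723359756
top 0.01 20 [0.4548 0.0179 0.2615] dx -0.0005711293456117931
top 0.045 27 [0.457  0.0517 0.2602] dx -0.00033479400159532974
top 0.06 28 [0.4579 0.0699 0.261 ] dx -0.0005880463802811692
top 0.08 36 [0.4592 0.0903 0.2613] dx -0.00047316311293245584
top 0.14 11 [0.4628 0.1449 0.2592] dx -0.00014743987741386535
```

Emit:
apply_moves([
  {"jaw": 0.1, "offset": [10, 0, 0.3], "rot": [0, 0, 0]},
  {"jaw": 0.1, "offset": [10, 0, 0.3], "rot": [0, 0, 0]},
  {"jaw": 0.1, "offset": [10, 0.3, 0.3], "rot": [0, 0, 0]},
  {"jaw": 0.1, "offset": [10, 0, 0.3], "rot": [0, 0, 0]},
  {"jaw": 0.1, "offset": [0, 0, 0], "rot": [0, 0, 0]},
])

```text
time_s: 29.18
eef_pos: [0.4532, -0.0437, 0.2491]
eef_rot: [-0.01, 0.727, 0.686, 0.011]
wrist_force: [-0.6, 0.4, -1.3]
opening: 0.169
grasp_force: 60.8
```

Emit:
apply_moves([
  {"jaw": 0.1, "offset": [4, 0, 0.1], "rot": [0, 0, 0]},
  {"jaw": 0.1, "offset": [5, 0, 0.2], "rot": [0, 0, 0]},
  {"jaw": 0.1, "offset": [5, 0, 0.1], "rot": [0, 0, 0]},
  {"jaw": 0.1, "offset": [5, 0, 0.2], "rot": [0, 0, 0]},
  {"jaw": 0.1, "offset": [0, 0, 0], "rot": [0, 0, 0]},
])

```text
time_s: 29.8
eef_pos: [0.4543, -0.0253, 0.249]
eef_rot: [-0.01, 0.728, 0.686, 0.011]
wrist_force: [-0.0, 0.1, -1.7]
opening: 0.166
grasp_force: 60.8
```

Emit:
apply_moves([
  {"jaw": 0.1, "offset": [4, 0, 0.1], "rot": [0, 0, 0]},
  {"jaw": 0.1, "offset": [4, 0, 0.1], "rot": [0, 0, 0]},
  {"jaw": 0.1, "offset": [4, 0, 0.1], "rot": [0, 0, 0]},
  {"jaw": 0.1, "offset": [4, 0, 0.1], "rot": [0, 0, 0]},
  {"jaw": 0.1, "offset": [0, 0, 0], "rot": [0, 0, 0]},
])

```text
time_s: 30.42
eef_pos: [0.4552, -0.0093, 0.249]
eef_rot: [-0.01, 0.728, 0.686, 0.011]
wrist_force: [0.5, -0.0, -1.6]
opening: 0.166
grasp_force: 60.8
```

```bash
python3 - <<'E'
from h import *
p,r=cur(); print(p,r.as_matrix()[:,0],ctrl.get_obs()['torque'])
for c in('top','side'):
    im,d=snap(c,'ins2_'+c); W=cloud(c,d)
    k=(d>0)&(W[...,1]>.216)&(W[...,1]<.26)&(abs(W[...,0]-.4615-(W[...,1]-.121)*.0595)<.012)&(abs(W[...,2]-.256)<.012)
    s=W[k]; print(c,len(s),s.mean(0) if len(s) else '',s[:,1].max() if len(s) else '')
E
```

```text
[ 0.4552 -0.0093  0.249 ] [0.0593 0.9978 0.0295] [-0.1923  0.0792  0.0365]
top 8 [0.4671 0.2197 0.2591] 0.22317818390036293
side 0
```

Emit:
apply_moves([
  {"jaw": 0.1, "offset": [4, 0, 0.1], "rot": [0, 0, 0]},
  {"jaw": 0.1, "offset": [3, 0, 0.1], "rot": [0, 0, 0]},
  {"jaw": 0.1, "offset": [3, 0, 0.1], "rot": [0, 0, 0]},
  {"jaw": 0.1, "offset": [2, 0, 0.1], "rot": [0, 0, 0]},
  {"jaw": 0.1, "offset": [0, 0, 0], "rot": [0, 0, 0]},
])

```text
time_s: 31.15
eef_pos: [0.456, 0.0025, 0.2491]
eef_rot: [-0.01, 0.728, 0.686, 0.011]
wrist_force: [0.6, -0.3, -1.3]
opening: 0.171
grasp_force: 60.8
```

Emit:
apply_moves([
  {"jaw": 0.1, "offset": [1, 0, 0], "rot": [0, 0, 0]},
  {"jaw": 0.1, "offset": [1, 0, 0], "rot": [0, 0, 0]},
  {"jaw": 0.1, "offset": [1, 0, 0], "rot": [0, 0, 0]},
  {"jaw": 0.1, "offset": [0, 0, 0], "rot": [0, 0, 0]},
  {"jaw": 0.1, "offset": [0, 0, 0], "rot": [0, 0, 0]},
])

```text
time_s: 31.78
eef_pos: [0.4561, 0.0054, 0.2491]
eef_rot: [-0.01, 0.728, 0.686, 0.011]
wrist_force: [0.0, 0.0, -2.1]
opening: 0.169
grasp_force: 60.8
```

Emit:
apply_moves([
  {"jaw": 0.1, "offset": [1, 0, 0], "rot": [0, 0, 0]},
  {"jaw": 0.1, "offset": [1, 0, 0], "rot": [0, 0, 0]},
  {"jaw": 0.1, "offset": [0, 0, 0], "rot": [0, 0, 0]},
  {"jaw": 0.1, "offset": [0, 0, 0], "rot": [0, 0, 0]},
  {"jaw": 0.1, "offset": [0, 0, 0], "rot": [0, 0, 0]},
])

```text
time_s: 32.4
eef_pos: [0.4563, 0.0064, 0.2492]
eef_rot: [-0.009, 0.728, 0.685, 0.01]
wrist_force: [-0.9, -4.9, -2.1]
opening: 0.166
grasp_force: 60.7
```

```bash
python3 - <<'E'
from h import *
p,r=cur(); print(p,ctrl.get_obs()['wrist_force'],ctrl.get_obs()['torque'])
for c in('top','side'):
    im,d=snap(c,'ins3_'+c); W=cloud(c,d)
    k=(d>0)&(W[...,1]>.216)&(W[...,1]<.26)&(abs(W[...,0]-.4615-(W[...,1]-.121)*.0595)<.012)&(abs(W[...,2]-.256)<.012)
    s=W[k]; print(c,len(s),s.mean(0) if len(s) else '',s[:,1].max() if len(s) else '')
im=cv2.imread('pics/ins3_top.png'); cv2.imwrite('pics/i3.png',cv2.resize(im[180:270,120:290],(680,360),interpolation=cv2.INTER_CUBIC))
E
```

```text
[0.4563 0.0064 0.2492] [-0.8895 -4.9239 -2.0689] [-0.9653  0.0638  0.0876]
top 31 [0.4675 0.2273 0.2594] 0.2404302057105261
side 0
```

View pics/i3.png

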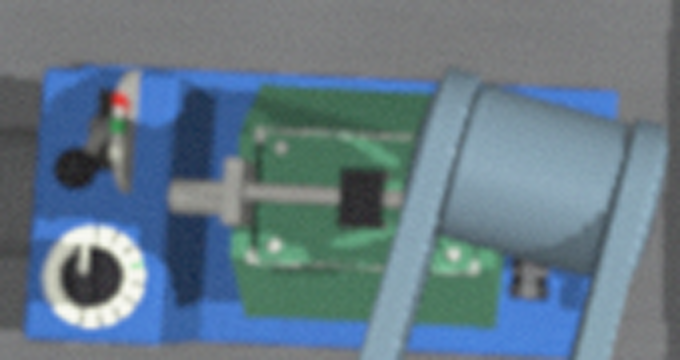

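Emit:
apply_moves([
  {"jaw": 0.1, "offset": [1, 0, 0], "rot": [0, 0, 0]},
  {"jaw": 0.1, "offset": [0, 0, 0], "rot": [0, 0, 0]},
  {"jaw": 0.4, "offset": [0, 0, 0], "rot": [0, 0, 0]},
  {"jaw": 0.5, "offset": [0, 0, 0], "rot": [0, 0, 0]},
  {"jaw": 0.5, "offset": [0, 0, 0], "rot": [0, 0, 0]},
])

```text
time_s: 33.12
eef_pos: [0.4564, 0.0086, 0.2494]
eef_rot: [-0.01, 0.728, 0.686, 0.011]
wrist_force: [-0.0, 0.6, 0.5]
opening: 0.501
grasp_force: 0.0
```

Emit:
apply_moves([
  {"jaw": 0.5, "offset": [-1, 0, -30], "rot": [0, 0, 0]},
  {"jaw": 0.5, "offset": [-1, 0, -40], "rot": [0, 0, 0]},
  {"jaw": 0.5, "offset": [-1, 0, -40], "rot": [0, 0, 0]},
  {"jaw": 0.5, "offset": [0, 0, 0], "rot": [0, 0, 0]},
  {"jaw": 0.5, "offset": [0, 0, 0], "rot": [0, 0, 0]},
])

```text
time_s: 33.75
eef_pos: [0.4557, 0.0023, 0.3585]
eef_rot: [-0.01, 0.728, 0.686, 0.011]
wrist_force: [-0.4, 0.6, -0.2]
opening: 0.498
grasp_force: 0.0
```

```bash
cat > rchk.py <<'E'
from h import *
im,d=snap('side','side_%d'%int(ctrl.get_obs()['time_s']*100)); W=cloud('side',d); h=cv2.cvtColor(im,cv2.COLOR_RGB2HSV)
org=(h[...,1]>190)&(h[...,0]<22)&(h[...,2]>150)&(abs(W[...,2]-.26)<.02)&(abs(W[...,1])<.08)
g=W[org]; print('grip',len(g), g.mean(0) if len(g) else '', g.min(0) if len(g) else '', g.max(0) if len(g) else '')
b=W[(d>0)&(abs(W[...,0]-.46)<.04)&(abs(W[...,1]-.121)<.04)&(W[...,2]<.29)&(W[...,2]>.272)]; print('bar',len(b),b.mean(0) if len(b) else '')
fl=W[(d>0)&(abs(W[...,0]-.456)<.014)&(W[...,1]>.012)&(W[...,1]<.0285)&(abs(W[...,2]-.258)<.014)]; print('flange/shaft near lug',len(fl),fl.min(0) if len(fl) else '',fl.max(0) if len(fl) else '')
im,d=snap('top','top_%d'%int(ctrl.get_obs()['time_s']*100)); W=cloud('top',d)
k=(d>0)&(W[...,1]>.216)&(W[...,1]<.26)&(abs(W[...,0]-.4615-(W[...,1]-.121)*.0595)<.012)&(abs(W[...,2]-.256)<.012)
s=W[k]; print('tip',len(s),s.mean(0) if len(s) else '',s[:,1].max() if len(s) else '')
l=W[(d>0)&(W[...,1]>.22)&(W[...,1]<.36)&(W[...,0]>.44)&(W[...,0]<.54)&(W[...,2]>.235)&(W[...,2]<.275)]; print('ball',len(l),l.mean(0) if len(l) else '')
E
python3 rchk.py
```

```text
grip 103 [ 0.4529 -0.0029  0.2605] [ 0.4463 -0.0179  0.2491] [0.4606 0.0218 0.2657]
bar 150 [0.4607 0.1175 0.2788]
flange/shaft near lug 72 [0.4447 0.0123 0.2442] [0.4681 0.0283 0.27  ]
tip 33 [0.4664 0.2269 0.2566] 0.24095160122854753
ball 123 [0.4789 0.2974 0.2543]
```

```bash
python3 - <<'E'
from h import *
im,d=snap('top'); W=cloud('top',d)
q=W[(d>0)&(W[...,1]>.26)&(W[...,1]<.36)&(W[...,0]>.42)&(W[...,0]<.56)&(W[...,2]>.18)]
for a in np.arange(.26,.35,.01):
    s=q[abs(q[:,1]-a-.005)<.005]; print('%.2f'%a,len(s),s.min(0) if len(s) else '',s.max(0) if len(s) else '')
T=tool(86.6)
plan([((.475,.16,.35),T,3),((.484,.3195,.33),T,4),((.484,.3195,.26),T,3)])
E
```

```text
0.26 0  
0.27 0  
0.28 0  
0.29 104 [0.4757 0.2935 0.1806] [0.5576 0.3    0.2213]
0.30 49 [0.4213 0.3001 0.1818] [0.5469 0.3099 0.2568]
0.31 80 [0.421  0.3101 0.1801] [0.517  0.3198 0.2637]
0.32 54 [0.421  0.32   0.1811] [0.5228 0.3297 0.2613]
0.33 8 [0.4216 0.3302 0.1824] [0.4889 0.3397 0.2559]
0.34 1 [0.4216 0.343  0.1811] [0.4216 0.343  0.1811]
 0 [52.7, 3.4, 4.1] [-0.0, -0.6, -0.0]
 1 [52.8, 3.4, 3.6] [-0.1, -0.6, -0.0]
 2 [52.8, 3.4, 3.1] [-0.0, -0.5, -0.0]
 3 [39.9, -0.1, 5.0] [-0.0, -0.0, -0.0]
 4 [40.0, -0.1, 5.0] [-0.0, -0.0, -0.0]
 5 [39.9, -0.2, 5.0] [-0.0, -0.0, -0.0]
 6 [40.0, -0.1, 5.0] [-0.0, -0.0, -0.0]
 7 [-0.0, -0.0, 23.3] [-0.0, -0.0, -0.0]
 8 [-0.0, -0.0, 23.4] [-0.0, -0.0, -0.0]
 9 [-0.1, -0.0, 23.3] [-0.0, -0.0, -0.0]
```

Emit:
apply_moves([
  {"jaw": 0.6, "offset": [52.7, 3.4, 4], "rot": [0, -0.6, 0]},
  {"jaw": 0.6, "offset": [52.8, 3.4, 3.5], "rot": [0, -0.6, 0]},
  {"jaw": 0.6, "offset": [52.8, 3.4, 3], "rot": [0, -0.5, 0]},
  {"jaw": 0.6, "offset": [40, 0, 5], "rot": [0, 0, 0]},
  {"jaw": 0.6, "offset": [40, 0, 5], "rot": [0, 0, 0]},
])

```text
time_s: 34.52
eef_pos: [0.4798, 0.2411, 0.3403]
eef_rot: [-0.0, 0.728, 0.686, -0.001]
wrist_force: [0.9, 0.1, 0.5]
opening: 0.6
grasp_force: 0.0
```

Emit:
apply_moves([
  {"jaw": 0.6, "offset": [40, 0, 5], "rot": [0, 0, 0]},
  {"jaw": 0.6, "offset": [40, 0, 5], "rot": [0, 0, 0]},
  {"jaw": 0.6, "offset": [0, 0, 20], "rot": [0, 0, 0]},
  {"jaw": 0.6, "offset": [0, 0, 20], "rot": [0, 0, 0]},
  {"jaw": 0.6, "offset": [0, 0, 0], "rot": [0, 0, 0]},
])

```text
time_s: 35.15
eef_pos: [0.4837, 0.319, 0.2886]
eef_rot: [-0.001, 0.728, 0.686, -0.003]
wrist_force: [0.6, -0.1, 0.4]
opening: 0.602
grasp_force: 0.0
```

```bash
python3 - <<'E'
from h import *
print(cur()[0]); plan([((.484,.3195,.228),tool(86.6),3)])
E
```

```text
[0.4837 0.319  0.2886]
 0 [0.2, 0.2, 20.2] [-0.1, 0.0, -0.0]
 1 [0.2, 0.1, 20.2] [-0.1, 0.1, -0.0]
 2 [0.2, 0.2, 20.2] [-0.1, 0.0, -0.0]
```

Emit:
apply_moves([
  {"jaw": 0.6, "offset": [0, 0, 20], "rot": [0, 0, 0]},
  {"jaw": 0.6, "offset": [0, 0, 20], "rot": [0, 0, 0]},
  {"jaw": 0.6, "offset": [0, 0, 18], "rot": [0, 0, 0]},
  {"jaw": 0.42, "offset": [0, 0, 0], "rot": [0, 0, 0]},
  {"jaw": 0.42, "offset": [0, 0, 0], "rot": [0, 0, 0]},
])

```text
time_s: 35.78
eef_pos: [0.4857, 0.3195, 0.2344]
eef_rot: [0.0, 0.728, 0.686, 0.001]
wrist_force: [0.0, 0.6, -0.5]
opening: 0.421
grasp_force: 0.0
```

Emit:
apply_moves([
  {"jaw": 0.42, "offset": [0, 8, -1], "rot": [0, 0, 0]},
  {"jaw": 0.42, "offset": [0, 8, -2], "rot": [0, 0, 0]},
  {"jaw": 0.42, "offset": [0, 8, -2], "rot": [0, 0, 0]},
  {"jaw": 0.42, "offset": [0, 8, -1], "rot": [0, 0, 0]},
  {"jaw": 0.42, "offset": [0, 3, 0], "rot": [0, 0, 0]},
])

```text
time_s: 36.4
eef_pos: [0.5211, 0.3171, 0.2397]
eef_rot: [0.0, 0.728, 0.685, 0.0]
wrist_force: [-0.5, 0.1, -0.5]
opening: 0.425
grasp_force: 0.0
```

Emit:
apply_moves([
  {"jaw": 0.42, "offset": [0, 0, 0], "rot": [0, 0, 0]},
  {"jaw": 0.65, "offset": [0, 0, 0], "rot": [0, 0, 0]},
  {"jaw": 0.65, "offset": [0, -2, 0], "rot": [0, 0, 0]},
  {"jaw": 0.65, "offset": [0, 0, 0], "rot": [0, 0, 0]},
  {"jaw": 0.65, "offset": [0, 0, 0], "rot": [0, 0, 0]},
])

```text
time_s: 37.02
eef_pos: [0.5181, 0.3175, 0.2397]
eef_rot: [0.0, 0.728, 0.686, 0.0]
wrist_force: [-0.3, 0.5, 0.4]
opening: 0.653
grasp_force: 0.0
```

Emit:
apply_moves([
  {"jaw": 0.65, "offset": [0, 0, -30], "rot": [0, 0, 0]},
  {"jaw": 0.65, "offset": [0, 0, -30], "rot": [0, 0, 0]},
  {"jaw": 0.65, "offset": [0, 0, -20], "rot": [0, 0, 0]},
  {"jaw": 0.65, "offset": [0, 0, -10], "rot": [0, 0, 0]},
  {"jaw": 0.65, "offset": [-60, 0, 0], "rot": [0, 0, 0]},
])

```text
time_s: 37.65
eef_pos: [0.5145, 0.2593, 0.3299]
eef_rot: [0.0, 0.726, 0.687, 0.001]
wrist_force: [0.8, -1.0, 0.3]
opening: 0.648
grasp_force: 0.0
```

```bash
python3 rchk.py; python3 - <<'E'
from h import *
for c in('top','side'):
    im,d=snap(c,'lev_'+c); W=cloud(c,d)
    dk=(d>0)&(W[...,1]>.295)&(W[...,1]<.35)&(W[...,0]>.44)&(W[...,0]<.57)&(W[...,2]>.24)&(W[...,2]<.275)
    s=W[dk]; print(c,len(s),s.mean(0) if len(s) else '')
im=cv2.imread('pics/lev_top.png'); cv2.imwrite('pics/l1.png',cv2.resize(im[180:270,110:280],(680,360),interpolation=cv2.INTER_CUBIC))
E
```

```text
grip 103 [ 0.4529 -0.0033  0.2607] [ 0.4461 -0.0183  0.2509] [0.4603 0.0229 0.2654]
bar 151 [0.4604 0.1175 0.2789]
flange/shaft near lug 74 [0.4445 0.0122 0.2456] [0.4681 0.0284 0.27  ]
tip 33 [0.4663 0.2265 0.2583] 0.24018666443515452
ball 26 [0.4663 0.2287 0.2582]
top 0 
side 88 [0.5161 0.3124 0.2575]
```

View pics/l1.png

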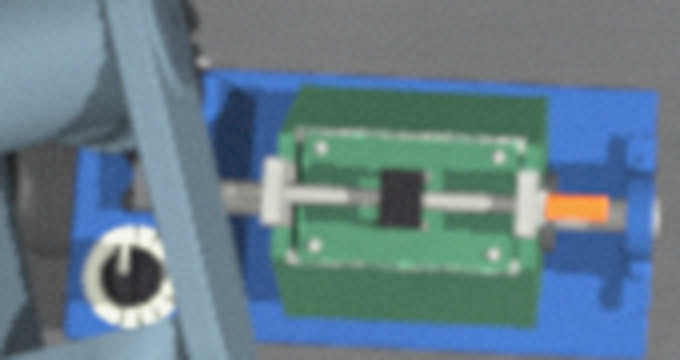

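```bash
python3 - <<'E'
from h import *
T=tool(176.6)
a=plan([((.4115,.3243,.29),T,10),((.4115,.3243,.22),T,2)])
E
```

```text
0 [6.1, -10.7, 3.9] [-0.0, -0.0, -9.0]
 1 [7.7, -9.6, 3.9] [-0.0, -0.0, -9.0]
 2 [9.1, -8.3, 3.9] [-0.0, -0.0, -9.0]
 3 [10.3, -6.7, 3.9] [-0.0, -0.0, -9.0]
 4 [11.2, -5.1, 3.9] [-0.0, -0.0, -9.0]
 5 [11.9, -3.2, 3.9] [-0.0, -0.0, -9.0]
 6 [12.2, -1.4, 3.9] [-0.0, -0.0, -9.0]
 7 [12.3, 0.6, 4.0] [-0.0, -0.0, -9.0]
 8 [12.1, 2.5, 3.9] [-0.0, -0.0, -9.1]
 9 [11.5, 4.4, 4.0] [-0.0, -0.0, -9.0]
10 [-0.0, -0.0, 35.0] [-0.0, -0.0, -0.0]
11 [-0.1, -0.0, 35.0] [-0.0, -0.0, -0.0]
```

Emit:
apply_moves([
  {"jaw": 0.4, "offset": [6.1, -10.7, 3.9], "rot": [0, 0, -9]},
  {"jaw": 0.4, "offset": [7.7, -9.6, 3.9], "rot": [0, 0, -9]},
  {"jaw": 0.4, "offset": [9.1, -8.3, 3.9], "rot": [0, 0, -9]},
  {"jaw": 0.4, "offset": [10.3, -6.7, 3.9], "rot": [0, 0, -9]},
  {"jaw": 0.4, "offset": [11.2, -5.1, 3.9], "rot": [0, 0, -9]},
])

```text
time_s: 38.48
eef_pos: [0.4624, 0.2924, 0.3095]
eef_rot: [-0.0, 0.407, 0.913, -0.0]
wrist_force: [-0.7, 0.5, 0.4]
opening: 0.398
grasp_force: 0.0
```

Emit:
apply_moves([
  {"jaw": 0.4, "offset": [11.9, -3.2, 3.9], "rot": [0, 0, -9]},
  {"jaw": 0.4, "offset": [12.2, -1.4, 3.9], "rot": [0, 0, -9]},
  {"jaw": 0.4, "offset": [12.3, 0.6, 3.9], "rot": [0, 0, -9]},
  {"jaw": 0.4, "offset": [12.1, 2.5, 3.9], "rot": [0, 0, -9.1]},
  {"jaw": 0.4, "offset": [11.5, 4.4, 3.9], "rot": [0, 0, -9]},
])

```text
time_s: 39.1
eef_pos: [0.4107, 0.3261, 0.29]
eef_rot: [-0.0, 0.026, 1.0, 0.0]
wrist_force: [0.2, -0.2, -0.8]
opening: 0.399
grasp_force: 0.0
```

```bash
python3 - <<'E'
from h import *
o=ctrl.get_obs();print(o['eef_pos'],o['q'])
for c in('side','top'):
    im,d=snap(c,'tim_'+c); W=cloud(c,d)
    s=W[(d>0)&(abs(W[...,0]-.4115)<.035)&(abs(W[...,1]-.324)<.035)&(W[...,2]>.19)&(W[...,2]<.215)]; print(c,len(s),s.mean(0) if len(s) else '',rect(s[:,:2]) if len(s)>5 else '', s[:,2].max() if len(s) else '')
plan([((.4115,.3243,.187),tool(176.6),4)])
E
```

```text
[0.4107 0.3261 0.29  ] [ 0.4444  0.0214  1.6616  0.0001  1.4587 -1.0746]
side 105 [0.4106 0.3229 0.1998] (array([0.4113, 0.3263]), array([0.0167, 0.0452]), 87.41493225097656) 0.2082054215571001
top 41 [0.4115 0.3229 0.2033] (array([0.4098, 0.3238]), array([0.0124, 0.0457]), 86.28855895996094) 0.21148983356603712
 0 [-0.4, -0.4, 25.7] [-0.0, -0.0, 0.1]
 1 [-0.4, -0.4, 25.7] [-0.0, -0.0, 0.1]
 2 [-0.4, -0.5, 25.7] [-0.0, -0.0, 0.0]
 3 [-0.4, -0.4, 25.6] [-0.0, -0.1, 0.1]
```

Emit:
apply_moves([
  {"jaw": 0.4, "offset": [-0.8, -1.6, 40], "rot": [0, 0, 0]},
  {"jaw": 0.35, "offset": [0, 0, 40], "rot": [0, 0, 0.2]},
  {"jaw": 0.35, "offset": [0, 0, 15], "rot": [0, 0, 0]},
  {"jaw": 0.35, "offset": [0, 0, 7], "rot": [0, 0, 0]},
  {"jaw": 0.35, "offset": [0, 0, 0], "rot": [0, 0, 0]},
])

```text
time_s: 39.83
eef_pos: [0.4128, 0.3235, 0.1893]
eef_rot: [0.001, 0.031, 1.0, 0.0]
wrist_force: [-0.5, 0.5, 0.1]
opening: 0.349
grasp_force: 0.0
```

Emit:
apply_moves([
  {"jaw": 0.2, "offset": [0, 0, 0], "rot": [0, 0, 0]},
  {"jaw": 0.05, "offset": [0, 0, 0], "rot": [0, 0, 0]},
  {"jaw": 0.05, "offset": [0, 0, 0], "rot": [0, 0, 0]},
  {"jaw": 0.05, "offset": [0, 0, 0], "rot": [0, 0, 0]},
  {"jaw": 0.05, "offset": [0, 0, 0], "rot": [0, 0, 0]},
])

```text
time_s: 40.45
eef_pos: [0.4134, 0.3264, 0.1905]
eef_rot: [0.002, 0.031, 1.0, 0.003]
wrist_force: [1.5, 12.4, -1.8]
opening: 0.121
grasp_force: 61.0
```

Emit:
apply_moves([
  {"jaw": 0.05, "offset": [1, 4, 0], "rot": [0, 0, 0]},
  {"jaw": 0.05, "offset": [0, 0, 0], "rot": [0, 0, 0]},
  {"jaw": 0.05, "offset": [0, 0, 0], "rot": [0, 0, 0]},
  {"jaw": 0.05, "offset": [0, 0, 0], "rot": [0, 0, 0]},
  {"jaw": 0.05, "offset": [0, 0, 0], "rot": [0, 0, 0]},
])

```text
time_s: 41.08
eef_pos: [0.4133, 0.3267, 0.1904]
eef_rot: [0.002, 0.031, 1.0, -0.0]
wrist_force: [3.9, -3.6, 4.8]
opening: 0.119
grasp_force: 62.0
```

Emit:
apply_moves([
  {"jaw": 0.05, "offset": [0, 0, 0], "rot": [0, 0, 8]},
  {"jaw": 0.05, "offset": [0, 0, 0], "rot": [0, 0, 8]},
  {"jaw": 0.05, "offset": [0, 0, 0], "rot": [0, 0, 8]},
  {"jaw": 0.05, "offset": [0, 0, 0], "rot": [0, 0, 8]},
  {"jaw": 0.05, "offset": [0, 0, 0], "rot": [0, 0, 8]},
])

```text
time_s: 41.7
eef_pos: [0.4127, 0.3257, 0.1904]
eef_rot: [0.002, 0.373, 0.928, -0.001]
wrist_force: [0.7, -8.8, 8.6]
opening: 0.124
grasp_force: 62.5
```

```bash
python3 - <<'E'
from h import *
o=ctrl.get_obs();p,r=cur();x=r.as_matrix()[:,0];print(p,np.degrees(np.arctan2(x[1],x[0])),o['wrist_force'],o['torque'])
E
```

```text
[0.4127 0.3257 0.1904] 136.18484099804263 [ 0.7002 -8.8208  8.6342] [-1.7709  0.1371  0.0223]
```

Emit:
apply_moves([
  {"jaw": 0.05, "offset": [0, 0, 0], "rot": [0, 0, 8]},
  {"jaw": 0.05, "offset": [0, 0, 0], "rot": [0, 0, 8]},
  {"jaw": 0.05, "offset": [0, 0, 0], "rot": [0, 0, 8]},
  {"jaw": 0.05, "offset": [0, 0, 0], "rot": [0, 0, 8]},
  {"jaw": 0.05, "offset": [0, 0, 0], "rot": [0, 0, 0]},
])

```text
time_s: 42.32
eef_pos: [0.4118, 0.3253, 0.1904]
eef_rot: [0.002, 0.613, 0.79, -0.001]
wrist_force: [-3.4, -11.4, 11.9]
opening: 0.121
grasp_force: 62.9
```

```bash
python3 - <<'E'
from h import *
o=ctrl.get_obs();p,r=cur();x=r.as_matrix()[:,0];print(p,np.degrees(np.arctan2(x[1],x[0])),o['wrist_force'],o['torque'])
E
```

```text
[0.4118 0.3253 0.1904] 104.35661843371089 [ -3.4232 -11.3813  11.862 ] [-2.0589  0.7471  0.0071]
```

Turn reached; release, rise and check.

Emit:
apply_moves([
  {"jaw": 0.2, "offset": [0, 0, 0], "rot": [0, 0, 0]},
  {"jaw": 0.4, "offset": [0, 0, 0], "rot": [0, 0, 0]},
  {"jaw": 0.4, "offset": [0, 0, 0], "rot": [0, 0, 0]},
  {"jaw": 0.4, "offset": [0, 0, -20], "rot": [0, 0, 0]},
  {"jaw": 0.4, "offset": [0, 0, -40], "rot": [0, 0, 0]},
])

```text
time_s: 42.95
eef_pos: [0.4101, 0.3268, 0.2472]
eef_rot: [-0.001, 0.612, 0.791, -0.002]
wrist_force: [1.2, -0.1, 0.2]
opening: 0.399
grasp_force: 0.0
```

Emit:
apply_moves([
  {"jaw": 0.4, "offset": [0, 0, -50], "rot": [0, 0, 0]},
  {"jaw": 0.4, "offset": [0, 0, -50], "rot": [0, 0, 0]},
  {"jaw": 0.4, "offset": [-50, -20, -20], "rot": [0, 0, 0]},
  {"jaw": 0.4, "offset": [-55, -20, 0], "rot": [0, 0, 0]},
  {"jaw": 0.4, "offset": [-55, -20, 0], "rot": [0, 0, 0]},
])

```text
time_s: 43.58
eef_pos: [0.3929, 0.1563, 0.3689]
eef_rot: [0.001, 0.612, 0.791, 0.0]
wrist_force: [0.1, -1.1, 0.3]
opening: 0.399
grasp_force: 0.0
```

Emit:
apply_moves([
  {"jaw": 0.4, "offset": [-55, -10, 0], "rot": [0, 0, 0]},
  {"jaw": 0.4, "offset": [-55, -10, 0], "rot": [0, 0, 0]},
  {"jaw": 0.4, "offset": [-55, 0, 0], "rot": [0, 0, 0]},
  {"jaw": 0.4, "offset": [0, 0, 0], "rot": [0, 0, 0]},
  {"jaw": 0.4, "offset": [0, 0, 0], "rot": [0, 0, 0]},
])

```text
time_s: 44.2
eef_pos: [0.415, -0.0071, 0.3684]
eef_rot: [-0.0, 0.613, 0.79, 0.0]
wrist_force: [-0.1, -0.7, 0.6]
opening: 0.396
grasp_force: 0.0
```

```bash
python3 rchk.py; python3 - <<'E'
from h import *
for c in('top','side'):
    im,d=snap(c,'fin_'+c); W=cloud(c,d)
    s=W[(d>0)&(abs(W[...,0]-.4115)<.035)&(abs(W[...,1]-.324)<.035)&(W[...,2]>.193)&(W[...,2]<.215)]; print(c,'knob',len(s),rect(s[:,:2]) if len(s)>5 else '')
    s=W[(d>0)&(W[...,1]>.295)&(W[...,1]<.35)&(W[...,0]>.44)&(W[...,0]<.57)&(W[...,2]>.24)&(W[...,2]<.275)]; print('ball',len(s),s.mean(0) if len(s) else '')
im=cv2.imread('pics/fin_top.png'); cv2.imwrite('pics/f1.png',cv2.resize(im[180:270,110:280],(680,360),interpolation=cv2.INTER_CUBIC))
E
```

```text
grip 102 [ 0.453  -0.0029  0.2603] [ 0.4461 -0.0189  0.2487] [0.4604 0.0239 0.2656]
bar 152 [0.4604 0.1179 0.2788]
flange/shaft near lug 72 [0.443  0.0121 0.244 ] [0.4681 0.0281 0.2701]
tip 33 [0.4663 0.2266 0.258 ] 0.24049013995561958
ball 120 [0.5055 0.2979 0.2604]
top knob 78 (array([0.41  , 0.3235]), array([0.0121, 0.0459]), 14.431866645812988)
ball 95 [0.5158 0.316  0.2613]
side knob 62 (array([0.4106, 0.3238]), array([0.0116, 0.0496]), 14.167844772338867)
ball 0
```

View pics/f1.png

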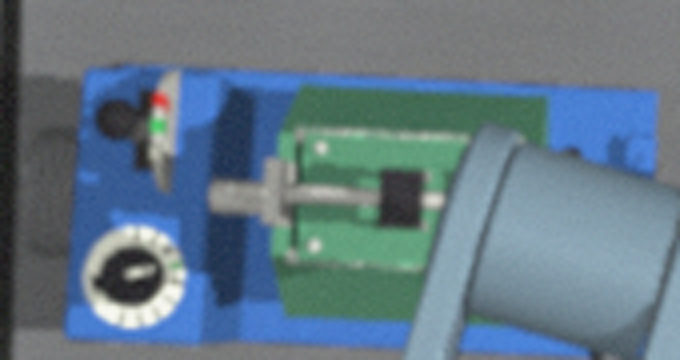

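```bash
python3 -c "
from bench import ctrl
print(ctrl.hand_in())"
```

```text
the job is handed in; nothing more can be done
None
```

I finished every step and handed the job in at about 44 s of robot time. Both cut-outs present (disc and drop) are in the drum, the lid is seated, and the rod is through with its flange home. The lever is in the green notch and the timer at click 3; the hand-in call gave no verdict, so I can't say how it was judged.

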